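# Clamp a thin glass ball lightly in its holder

### The job

Take the larger of the two glass balls from the wooden rest board and set it, neck up, on the cork ring of the grey holder; let go, and then slide the holder's jaw in by its upright handle until the sprung pad bears on the ball and is pressed back about half of its 12 mm travel. The glass is paper-thin: keep every grip or push on it under 10 N, set it down gently, and leave the smaller ball where it is.

Things in the scene. Friction and masses are not known exactly. Their poses are not given: they have to be found in the camera images.
- ball: the glass ball to clamp: silver-grey blown glass sphere, 60 mm in diameter, 40 g, with a short open neck on top (71 mm high in all; the neck, 14 mm across, is not to be gripped). Origin at its underside, z up through the neck. Thin glass: a grip or push of more than about 10 N cracks it; 3 to 5 N of grip carries it. It rolls if it rubs along something while it is lowered
- ball_center (a point): centre of that ball's sphere, 30 mm above its underside; grip the ball at this height
- small_ball_center (a point): centre of the smaller glass ball (clear, 40 mm in diameter, 55 mm high with its neck), 20 mm above its underside; it stands on the other cork ring of the rest board and stays there. Which ball stands on which ring varies
- rest: fixed wooden rest board 76 x 210 x 12 mm (x, y, z) with two equal cork rings (43 mm outside, 28 mm inside, tops 30 mm above the bench) on its y axis, 60 mm either side of the middle. Origin at the centre of its underside
- holder: fixed glass holder on a grey base plate 200 x 84 x 10 mm, long side along its x. Sliding jaw at -x; cork ring (43 mm outside, 28 inside, top 26 mm above the bench) 30 mm to +x of the origin; fixed V of two cork pads at +x, 2.5 mm clear of a ball on the ring (the jaw pushes it across). All under 67 mm high but the handle. Origin: underside, 5 mm to +x of the plate's centre
- seat (a point): fixed point in the holder where the ball's centre lies when it stands on the cork ring: 30 mm to +x of the holder's origin and 52.5 mm above the bench. Axes as the holder's: +x is the direction in which the jaw closes
- jaw_handle (a point): grip point on the jaw's upright handle, an aluminium plate 14 mm (along holder x) x 30 mm (along holder y) standing from 66 to 104 mm above the bench; the point is on its mid axis, 14 mm below its top. It can be pinched across either way
- jaw (a joint): travel of the jaw towards the ball in m: 0 fully back, 0.055 fully in, along the holder's +x. It slides against about 5 N of friction and stays where it is left. With the ball standing on the ring and touching the V, the pad meets the ball at about 0.036
- pad (a joint): how far the sprung pad is pressed back into the jaw, in m: 0 free, 0.012 at its stop; spring 0.3 N per mm. The pad is a cork-faced disc 26 mm across, its centre 52.5 mm above the bench
- pad_face (a point): centre of the pad's face towards the ball; with the pad free it is 39 mm to +x of the handle's axis

How it is judged:
On the way:
1. the larger ball stands on the holder's ring, let go, with the jaw not yet pressing it (distance between ball_center and seat below 0.006 m and contact force between the fingers and ball below 0.05 N and value of joint pad below 0.001 m and linear speed of ball below 0.02 m/s), for 0.2 s.
At the end, for the whole second after the job is handed in: The larger ball is at rest on the holder's ring (centre within 8 mm of the seat), neck up within 25 degrees, with the jaw's pad bearing on it and pressed back 2.5 to 9.5 mm; the smaller ball is within 15 mm of where it stood (value of joint pad between 0.0025 and 0.0095 m and contact force between pad and ball above 0.3 N and distance between ball_center and seat below 0.008 m and angle between ball's own z axis and vertical below 0.45 rad and linear speed of ball below 0.01 m/s and distance of small_ball_center from where it was at the start of the episode below 0.015 m); the robot touches nothing.
It fails at once if the larger ball is squeezed with more than 12 N a finger (24 N summed over the fingers) (contact force between the fingers and ball above 24 N).
It fails at once if the forces on the larger ball from all it touches add up to more than 30 N (contact force between anything else and ball above 30 N).
It fails at once if the smaller ball is knocked off its place (distance of small_ball_center from where it was at the start of the episode above 0.03 m).
It also fails if it takes over 58 s, if anything falls off the work surface, if the arm or the gripper's body presses on something with over 40 N, if the wrist force passes 120 N, or if a joint passes its speed limit or range.

### The arm

A 7-joint arm with a two-finger parallel gripper is mounted at the origin on a cart in front of the work surface, level with it; the furniture and walls round the work are solid. World frame = base frame: x ahead of the robot, y to its left, z up, the work surface at z = 0. Lengths are in m, angles in rad, forces in N, time in s.
With the tool pointing down it reaches from about 0.375 to 0.925 m from the base axis. Payload 3.1 kg.
Tool frame: the origin (TCP) lies between the finger pads; the fingertips stand 22 mm ahead of it and the grasp point (between the pads) lies 3 mm ahead of it; y points along the fingers, x is the direction in which the jaws open and shut, and the axes are right-handed (so a half turn about y gives the same grasp; the last joint's range is limited). The gripper opens to 85 mm and grips with 20 to 120 N. Pads are 22 mm wide; open, the fingers measure 114 mm over their backs; the gripper's body (76 mm by 85 mm) begins 54 mm behind the grasp point. The pads swing forward as they close: fully open they stand 13 mm farther back than shut.
Start: joints at [1.06, 0.383, 0.044, 1.598, -0.018, 1.161, -0.05], TCP at [0.261, -0.595, 0.253] pointing down, gripper open.
Joint ranges: [-2.61, 2.61], [-0.41, 2.15], [-1.48, 1.57], [0, 2.5], [-1.57, 4.71], [0.05, 1.97], [-2.85, 2.85]. Speed limits (rad/s): [2.79, 2.79, 3.14, 3.14, 3.14, 3.14, 3.14].

### API

Orientations are given as a unit quaternion [x, y, z, w].
In Python, from rig import observe, vision, finish_job gives the robot as it stands.
- The arm moves only by the tool step_arm, never from a script. Its arguments are lists of equal length, an entry for each row: "claw": the closure, from 0 (fully open) to 1 (shut); "xyz": the shift along the tool's x, y, z in mm, a list of three; "twist": the turn, a rotation vector about the tool's x, y, z in degrees, a list of three. In form: {"claw": [claw, ...], "xyz": [[tx, ty, tz], ...], "twist": [[ax, ay, az], ...]}. A call has 1 to 20 rows; each row shifts and turns the commanded pose from where the row before left it, along the tool's axes as they then stand; what a row does not reach is not made up. A row lasts 1/8 s, in which the tool goes at most 62.5 mm and 10.7 degrees, less where a joint would pass 70% of its speed; a pose out of reach is approached as far as the arm can. A call with a gripper value outside its range is refused whole. The fingers move at their own pace and stop on an object; "squeeze" is the grip in N (left out, the last holds). Time passes only in rows, so rows that do not move let the fingers close. It gives the time, the measured TCP pose, the force and the opening at its end, in the units of the state.
- observe(): the state, without advancing time (a new reading comes with each control period).
- vision.camera(name): name is "scene" or "top" or "wrist"; returns a dict with "image" (400x640x3 uint8, red, green, blue), "mtx" (3x3 intrinsics, pixels), "k1" (the pictures are not rectified: a ray, as slopes to the right and down, at radius r is drawn at 1 + k1 r^2 times it, then the intrinsics apply), "R" (3x3) and "t" (3): a world point X has camera coordinates R X + t. Camera axes: x right, y down, z forward; pixel columns grow to the right and rows downward; lengths in m; the calibration is good to about 2 mm. A picture is of the moment at which its call begins. There is no depth.
- finish_job(): hands the job in, once; it reports no verdict.
The state is a dict: "clock": time; "qpos": joint angles; "qd": joint speeds; "joint_torque": joint torques, N m; "ee_pos": TCP position; "tcp_rot": TCP orientation; "ft_force": force on the tool from outside, world axes, zero at the start; "moment": the same for the moment, N m; "finger_gap": finger opening in m.
Only numpy, scipy, OpenCV 4.12 (cv2) and the standard library are available. Lean on these libraries where they do the work, as an engineer would, in place of code of your own. Each camera call takes 0.05 s, during which the arm holds its last target. There are 200 camera calls.

## Working session

There is one attempt and no reset: what is moved stays moved. The work goes in short steps, Python scripts to look and compute and a tool call to move; the robot and the scene stay as the last step left them, time stands still between calls to the robot, and variables do not carry over. Pictures are saved under pics/ and viewed, about 8 in all and at most 12, crops included, and the job is handed in when it is done.

Besides the shell and the picture viewer there is one more tool, called after "Request:" as name(argument=value, ...) on one line, values as JSON. step_arm: Moves the arm, as the interface text tells. Its arguments: {"type":"object","properties":{"claw":{"type":"array","items":{"type":"number"}},"xyz":{"type":"array","items":{"type":"array","items":{"type":"number"}}},"twist":{"type":"array","items":{"type":"array","items":{"type":"number"}}},"squeeze":{"type":"number"}},"required":["claw","xyz","twist"]}

```bash
mkdir -p pics; python3 - <<'E'
from rig import observe, vision
import cv2,pickle
d={}
for n in ("scene","top"):
    c=vision.camera(n); d[n]=c
    cv2.imwrite(f"pics/{n}0.png",c["image"][:,:,::-1])
    print(n,c["mtx"].tolist(),c["k1"],c["R"].round(3).tolist(),c["t"].round(3).tolist())
pickle.dump(d,open("cams0.pkl","wb"))
print(observe())
E
```

```text
scene [[500.81912097748875, 0.0, 327.2556522554844], [0.0, 500.81912097748875, 202.46533212066342], [0.0, 0.0, 1.0]] -0.12888576913742372 [[-0.879, -0.476, 0.006], [-0.202, 0.362, -0.91], [0.431, -0.802, -0.414]] [0.417, 0.165, 1.303]
top [[420.8459935411319, 0.0, 320.50235552998225], [0.0, 420.8459935411319, 206.77753089002175], [0.0, 0.0, 1.0]] 0.015706939892502873 [[-0.021, -1.0, -0.001], [-0.989, 0.021, -0.147], [0.147, -0.002, -0.989]] [0.029, 0.504, 1.394]
{'clock': 0.1, 'qpos': array([ 1.06017749,  0.38377683,  0.04385037,  1.59941635, -0.01788662,
        1.16119428, -0.04987108]), 'qd': array([-0.00060789, -0.00059843,  0.00031142, -0.00514519,  0.00059324,
       -0.00081141, -0.00027519]), 'joint_torque': array([ 2.83409805e-03, -4.34727824e+01,  1.02944400e+00, -2.50454825e+01,
        1.09025554e-02,  5.42436392e-03,  2.79325747e-05]), 'ee_pos': array([ 0.2604449 , -0.59466723,  0.25199796]), 'tcp_rot': array([-0.59145797,  0.38762037, -0.38614531,  0.59230037]), 'ft_force': array([-0.04984811, -0.33535648, -0.16709748]), 'moment': array([-0.00810757,  0.0262097 ,  0.0174181 ]), 'finger_gap': 0.08507161289131988}
```

View pics/top0.png

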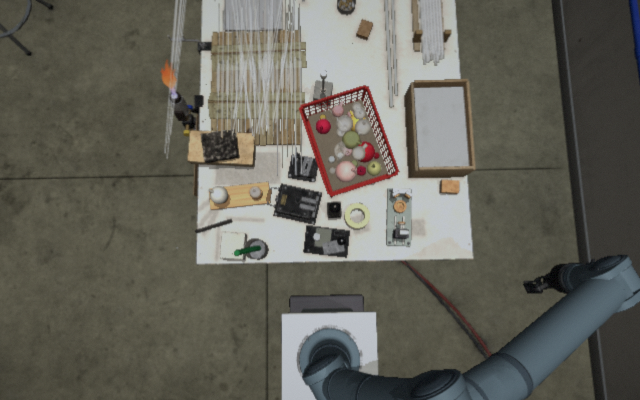

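View pics/scene0.png

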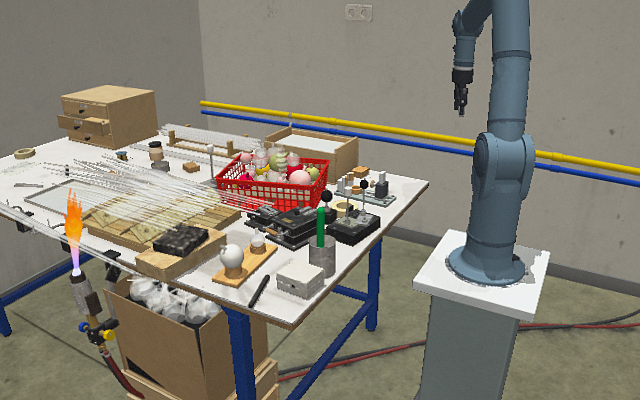

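The top view shows the rest board at about (240,195), with the large ball at (220,195) and the small one at (257,190). The holder is at (399,217), its handle near (402,230). The scene view agrees: large ball at (231,257), holder near (365,185). Next I'll zoom in and make first measurements.

```bash
cat > h.py <<'E'
import numpy as np, cv2
from scipy.spatial.transform import Rotation as Ro
def ray(c,p):
    K=c["mtx"]; d=np.array([(p[0]-K[0,2])/K[0,0],(p[1]-K[1,2])/K[1,1]]); u=d.copy()
    for _ in range(20): u=d/(1+c["k1"]*(u@u))
    R=np.array(c["R"]); o=-R.T@np.array(c["t"]); v=R.T@np.array([u[0],u[1],1]); return o,v/np.linalg.norm(v)
def plane(c,p,z):
    o,v=ray(c,p); return o+v*(z-o[2])/v[2]
def proj(c,X):
    x=np.array(c["R"])@np.array(X)+np.array(c["t"]); u=x[:2]/x[2]; u=u*(1+c["k1"]*(u@u))
    K=c["mtx"]; return np.array([K[0,0]*u[0]+K[0,2],K[1,1]*u[1]+K[1,2]])
def tri(a,b):
    A=np.zeros((3,3));q=np.zeros(3)
    for o,v in (a,b):
        P=np.eye(3)-np.outer(v,v);A+=P;q+=P@o
    return np.linalg.solve(A,q)
E
python3 - <<'E'
import pickle,cv2,numpy as np
from h import *
d=pickle.load(open("cams0.pkl","rb"))
t=d["top"]["image"][:,:,::-1]; s=d["scene"]["image"][:,:,::-1]
f=lambda im,x,y,w,h:cv2.resize(im[y:y+h,x:x+w],(w*5,h*5),interpolation=cv2.INTER_CUBIC)
out=np.zeros((600,800,3),np.uint8)
a=f(t,370,180,60,75);out[:375,:300]=a
a=f(t,195,170,90,50);out[:250,310:760]=a
a=f(s,325,155,80,60);out[300:600,310:710]=a
cv2.imwrite("pics/crop1.png",out)
c=d["top"]
for p,z in [((220,195),.075),((257,190),.065),((399,217),.01),((402,230),.1)]: print(plane(c,p,z).round(3))
print(Ro.from_quat([-0.59145797,0.38762037,-0.38614531,0.59230037]).as_matrix().round(3))
E
```

```text
[0.546 0.351 0.075]
[0.562 0.23  0.065]
[ 0.467 -0.252  0.01 ]
[ 0.414 -0.243  0.1  ]
[[ 0.401 -0.001  0.916]
 [-0.916  0.002  0.401]
 [-0.002 -1.    -0.   ]]
```

View pics/crop1.png

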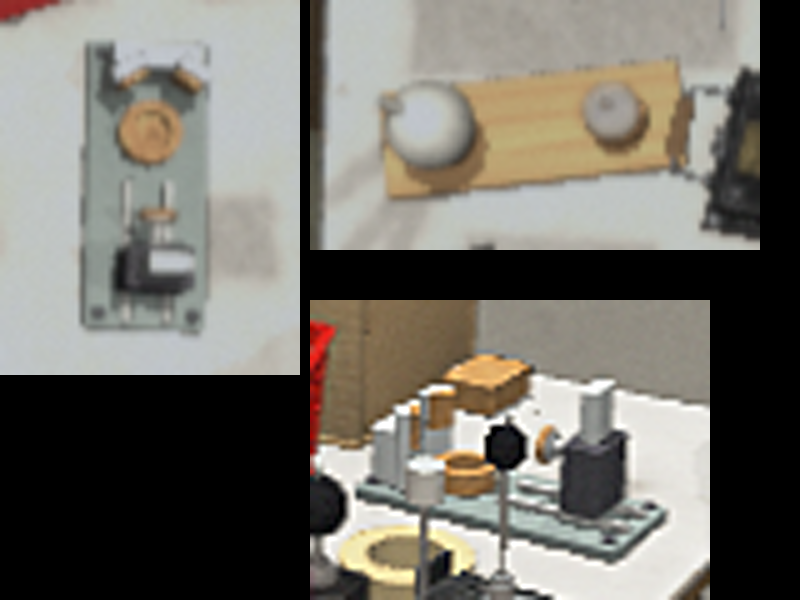

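The crop shows the larger ball at about (219,195), with its neck leaning radially away from the camera as expected. The holder's jaw is at the robot side (-x world), the V at the far side, so holder +x is roughly world +x. Now to measure by masks.

```bash
python3 - <<'E'
import pickle,cv2,numpy as np
from h import *
d=pickle.load(open("cams0.pkl","rb")); c=d["top"]; im=c["image"]; hsv=cv2.cvtColor(im,cv2.COLOR_RGB2HSV)
def sub(m,x,y,w,h):
    o=np.zeros_like(m);o[y:y+h,x:x+w]=m[y:y+h,x:x+w];return o
# board: tan ; balls: low saturation within board area
tan=sub(((hsv[...,1]>70)&(hsv[...,0]<30)).astype(np.uint8)*255,205,178,72,36)
cn=max(cv2.findContours(tan,0,2)[0],key=cv2.contourArea)
print("board",cv2.minAreaRect(cn))
for lab,(x,y,w,h),z in (("big",(208,184,22,22),.0565),("small",(246,182,20,18),.0443)):
    m=sub((hsv[...,1]<70).astype(np.uint8)*255,x,y,w,h)
    q=max(cv2.findContours(m,0,2)[0],key=cv2.contourArea); (u,r)=cv2.minEnclosingCircle(q); M=cv2.moments(q)
    p=(M["m10"]/M["m00"],M["m01"]/M["m00"]); print(lab,u,r,p,cv2.contourArea(q),plane(c,p,z).round(4))
R=np.array([plane(c,p,.012)[:2] for p in cv2.boxPoints(cv2.minAreaRect(cn))]);print(R.round(3).tolist(),R.mean(0))
# plate greenish grey
b=im.astype(int); g=((b[...,1]-b[...,0]>8)).astype(np.uint8)*255
g=sub(g,375,180,45,75); q=cv2.findNonZero(g)
h=cv2.convexHull(q); rect=cv2.minAreaRect(h); R=np.array([plane(c,p,.01)[:2] for p in cv2.boxPoints(rect)])
print("plate",rect,R.round(4).tolist(),R.mean(0).round(4),np.linalg.norm(np.diff(R,axis=0),axis=1))
ring=sub(((hsv[...,1]>90)&(hsv[...,0]<30)).astype(np.uint8)*255,388,198,24,18)
q=cv2.findNonZero(ring); print("ring",cv2.minEnclosingCircle(q),plane(c,cv2.minEnclosingCircle(q)[0],.024).round(4))
w=sub((im.min(2)>185).astype(np.uint8)*255,398,226,14,14); M=cv2.moments(w,True)
p=(M["m10"]/M["m00"],M["m01"]/M["m00"]);print("handle",p,M["m00"],plane(c,p,.104).round(4),plane(c,p,.09).round(4))
E
```

```text
board ((239.62083435058594, 195.403564453125), (21.249454498291016, 61.62139129638672), 83.0189437866211)
big (218.5, 194.5) 14.849342346191406 (217.20083463745434, 192.87636932707355) 319.5 [0.5564 0.3651 0.0565]
small (254.7142791748047, 191.7142791748047) 5.439946174621582 (254.77225672877844, 191.77225672877847) 80.5 [0.5598 0.2405 0.0443]
[[0.581, 0.409], [0.603, 0.196], [0.528, 0.188], [0.506, 0.399]] [0.55437401 0.29796751]
plate ((398.5, 220.0), (50.0, 23.0), 90.0) [[0.5451, -0.2143], [0.5433, -0.2942], [0.37, -0.285], [0.3717, -0.2065]] [ 0.4575 -0.25  ] [0.07990856 0.17355731 0.07850862]
ring ((399.5, 206.0), 6.103377819061279) [ 0.5034 -0.2531  0.024 ]
handle (403.6, 231.7) 10.0 [ 0.408  -0.2469  0.104 ] [ 0.4092 -0.2497  0.09  ]
```

Request:
step_arm(claw=[0, 0, 0, 0, 0, 0, 0, 0, 0, 0, 0, 0], xyz=[[0, 0, 0], [0, 0, 0], [0, 0, 0], [-50, 0, 16], [-50, 0, 16], [-50, 0, 16], [-50, 0, 16], [-50, 0, 16], [-50, 0, 16], [-50, 0, 16], [-50, 0, 16], [-50, 0, 16]], twist=[[0, 7.9, 0], [0, 7.9, 0], [0, 7.8, 0], [0, 0, 0], [0, 0, 0], [0, 0, 0], [0, 0, 0], [0, 0, 0], [0, 0, 0], [0, 0, 0], [0, 0, 0], [0, 0, 0]], squeeze=20)

```text
clock: 1.6
ee_pos: [0.4043, -0.1435, 0.253]
tcp_rot: [0.5, -0.5, 0.5, -0.5]
ft_force: [0.4, 0.8, 0.2]
finger_gap: 0.0853
```

Request:
step_arm(claw=[0, 0, 0, 0, 0.15, 0.15, 0.15, 0.15, 0.15, 0.15, 0.15], xyz=[[-50, 0, 14], [-50, 0, 14], [-50, 0, 14], [-50, 0, 14], [-50, 0, 14], [-50, 0, 14], [-50, 0, 15], [-50, 0, 15], [-50, 10, 15], [-50, 10, 15], [0, 0, 0]], twist=[[0, 0, 0], [0, 0, 0], [0, 0, 0], [0, 0, 0], [0, 0, 0], [0, 0, 0], [0, 0, 0], [0, 0, 0], [0, 0, 0], [0, 0, 0], [0, 0, 0]])

```text
clock: 2.98
ee_pos: [0.5453, 0.3599, 0.2309]
tcp_rot: [0.503, -0.5, 0.496, -0.501]
ft_force: [0.4, 0.0, -0.7]
finger_gap: 0.0727
```

Request:
step_arm(claw=[0.29, 0.29, 0.29, 0.29], xyz=[[0, 0, 0], [0, 0, 0], [0, 0, 0], [0, 0, 0]], twist=[[0, 0, 0], [0, 0, 0], [0, 0, 0], [0, 0, 0]])

```text
clock: 3.48
ee_pos: [0.5483, 0.3539, 0.2338]
tcp_rot: [0.5, -0.5, 0.5, -0.5]
ft_force: [0.3, -0.6, 0.4]
finger_gap: 0.0606
```

Request:
step_arm(claw=[0.31, 0.31, 0.31], xyz=[[0, 0, 0], [0, 0, 0], [0, 0, 0]], twist=[[0, 0, 0], [0, 0, 0], [0, 0, 0]])

```text
clock: 3.85
ee_pos: [0.5478, 0.3549, 0.2333]
tcp_rot: [-0.5, 0.5, -0.5, 0.5]
ft_force: [-0.5, 0.0, -0.6]
finger_gap: 0.059
```

Request:
step_arm(claw=[0, 0, 0, 0], xyz=[[0, 0, 0], [0, 0, 0], [0, 0, 0], [0, 0, 0]], twist=[[0, 0, 0], [0, 0, 0], [0, 0, 0], [0, 0, 0]])

```text
clock: 4.35
ee_pos: [0.5479, 0.3549, 0.2333]
tcp_rot: [0.5, -0.5, 0.5, -0.5]
ft_force: [-0.1, 1.0, -0.0]
finger_gap: 0.0851
```

```bash
python3 - <<'E'
from rig import observe, vision
import cv2,pickle
from h import *
c=vision.camera("wrist"); pickle.dump(c,open("w1.pkl","wb")); cv2.imwrite("pics/w1.png",c["image"][:,:,::-1])
print(observe()["ee_pos"],proj(c,[.548,.357,.0565]),proj(c,[.5605,.238,.0443]),c["mtx"][0,0], -c["R"].T@c["t"])
E
```

```text
[0.54788263 0.35490191 0.23328951] [311.48104726 176.91372418] [434.74017069 161.1289194 ] 329.03245452866884 [0.62953442 0.3536697  0.35304234]
```

View pics/w1.png

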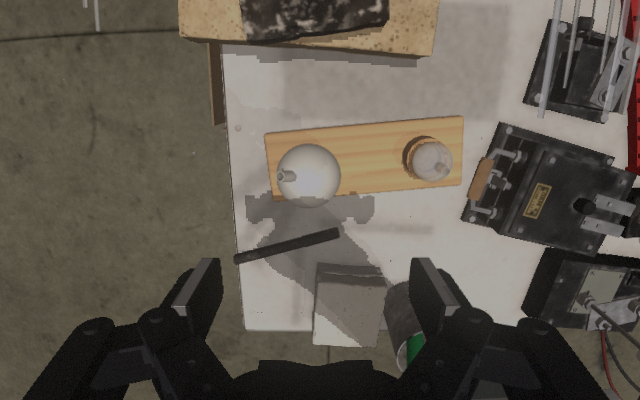

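The wrist view shows the ball centred at about (308,175), radius ~32 px, and the small ball at (429,160). The prediction is (311,177), so they agree within about 3 mm. Refining with a circle fit.

```bash
cat > ball.py <<'E'
import cv2,numpy as np
from h import *
def fit(c,box,z,rr,p2=12):
    g=cv2.cvtColor(c["image"],cv2.COLOR_RGB2GRAY); x,y,w,h=box
    G=cv2.resize(g[y:y+h,x:x+w],None,fx=4,fy=4,interpolation=cv2.INTER_CUBIC)
    C=cv2.HoughCircles(cv2.GaussianBlur(G,(0,0),2),cv2.HOUGH_GRADIENT,1.5,40,param1=120,param2=p2,minRadius=4*rr[0],maxRadius=4*rr[1])
    for u,v,r in C[0][:3]:
        p=((u+.5)/4-.5+x,(v+.5)/4-.5+y); print(np.round(p,1),round(r/4,1),plane(c,p,z).round(4))
E
python3 - <<'E'
import pickle
from ball import *
c=pickle.load(open("w1.pkl","rb"))
fit(c,(265,130,90,90),.0565,(28,38)); fit(c,(395,125,70,70),.0443,(17,25))
hsv=cv2.cvtColor(c["image"],cv2.COLOR_RGB2HSV); m=((hsv[...,1]>70)&(hsv[...,0]<30)).astype(np.uint8); m[:110]=0;m[215:]=0;m[:,:250]=0;m[:,470:]=0
q=max(cv2.findContours(m,0,2)[0],key=cv2.contourArea);b=cv2.boxPoints(cv2.minAreaRect(q));B=np.array([plane(c,p,.012)[:2] for p in b]);print(B.round(4).tolist(),B.mean(0),np.linalg.norm(np.diff(B,axis=0),axis=1))
E
```

```text
Traceback (most recent call last):
  File "ball.py", line 7, in fit
    for u,v,r in C[0][:3]:
                 ~^^^
TypeError: 'NoneType' object is not subscriptable
```

```bash
sed -i 's/param1=120/param1=40/' ball.py
python3 - <<'E'
import pickle
from ball import *
c=pickle.load(open("w1.pkl","rb"))
fit(c,(265,130,90,90),.0565,(28,38)); fit(c,(395,125,70,70),.0443,(17,25))
hsv=cv2.cvtColor(c["image"],cv2.COLOR_RGB2HSV); m=((hsv[...,1]>70)&(hsv[...,0]<30)).astype(np.uint8); m[:110]=0;m[215:]=0;m[:,:250]=0;m[:,470:]=0
q=max(cv2.findContours(m,0,2)[0],key=cv2.contourArea);b=cv2.boxPoints(cv2.minAreaRect(q));B=np.array([plane(c,p,.012)[:2] for p in b]);print(B.round(4).tolist(),B.mean(0),np.linalg.norm(np.diff(B,axis=0),axis=1))
E
```

```text
[308.3 174.8] 32.0 [0.55   0.3599 0.0565]
[296.3 163.6] 34.1 [0.5608 0.3709 0.0565]
[278.3 162.4] 32.4 [0.5619 0.3875 0.0565]
[424.1 157.8] 22.7 [0.5637 0.2488 0.0443]
[430.8 165.3] 24.4 [0.5563 0.2414 0.0443]
[419.6 166.8] 21.8 [0.5548 0.2523 0.0443]
[[0.5835, 0.407], [0.6027, 0.2018], [0.5283, 0.1847], [0.5075, 0.4038]] [0.55549607 0.29932115] [0.2060792  0.0764201  0.22007511]
```

Request:
step_arm(claw=[0, 0, 0, 0, 0, 0, 0, 0, 0], xyz=[[-4.6, 30, 1.8], [0, 45, 0], [0, 40, 0], [0, 25, 0], [0, 15, 0], [0, 13, 0], [0, 10, 0], [0, 0, 0], [0, 0, 0]], twist=[[0, 0, 0], [0, 0, 0], [0, 0, 0], [0, 0, 0], [0, 0, 0], [0, 0, 0], [0, 0, 0], [0, 0, 0], [0, 0, 0]])

```text
clock: 5.52
ee_pos: [0.5502, 0.3599, 0.0561]
tcp_rot: [-0.5, 0.5, -0.5, 0.501]
ft_force: [-0.6, 0.4, 0.8]
finger_gap: 0.0853
```

Request:
step_arm(claw=[0.24, 0.24, 0.24, 0.24], xyz=[[0, 0, 0], [0, 0, 0], [0, 0, 0], [0, 0, 0]], twist=[[0, 0, 0], [0, 0, 0], [0, 0, 0], [0, 0, 0]])

```text
clock: 6.02
ee_pos: [0.5497, 0.3595, 0.0554]
tcp_rot: [-0.5, 0.5, -0.5, 0.5]
ft_force: [-0.3, 0.7, -0.9]
finger_gap: 0.065
```

```bash
python3 - <<'E'
from rig import observe, vision
import cv2,pickle
from h import *
c=vision.camera("wrist"); pickle.dump(c,open("w2.pkl","wb")); cv2.imwrite("pics/w2.png",c["image"][:,:,::-1])
print(observe()["ee_pos"],observe()["ft_force"])
E
```

```text
[0.54965279 0.3594694  0.05530795] [ 0.85598179  0.27080317 -0.43558098]
```

View pics/w2.png

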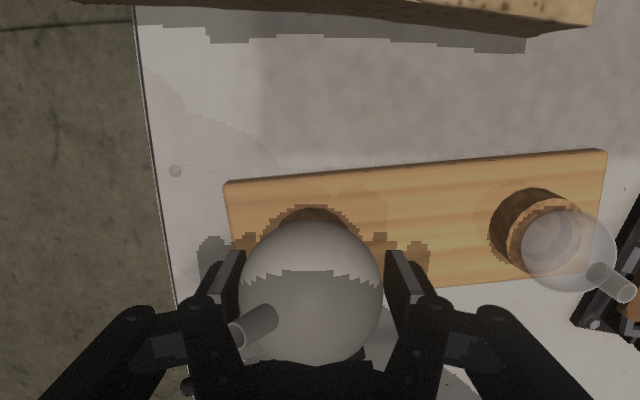

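The wrist view shows the ball (columns 238–384) centred between the pads, its neck lying toward (255,325) in perspective. Closing by small position steps.

Request:
step_arm(claw=[0.27, 0.28, 0.29, 0.295, 0.3, 0.3, 0.3], xyz=[[0, 0, 0], [0, 0, 0], [0, 0, 0], [0, 0, 0], [0, 0, 0], [0, 0, 0], [0, 0, 0]], twist=[[0, 0, 0], [0, 0, 0], [0, 0, 0], [0, 0, 0], [0, 0, 0], [0, 0, 0], [0, 0, 0]])

```text
clock: 6.95
ee_pos: [0.5498, 0.3603, 0.0557]
tcp_rot: [-0.5, 0.5, -0.499, 0.501]
ft_force: [0.5, 3.1, 1.0]
finger_gap: 0.06
```

Request:
step_arm(claw=[0.305, 0.31, 0.31, 0.31], xyz=[[0, 0, 0], [0, 0, 0], [0, 0, 0], [0, 0, 0]], twist=[[0, 0, 0], [0, 0, 0], [0, 0, 0], [0, 0, 0]])

```text
clock: 7.45
ee_pos: [0.5498, 0.3605, 0.0557]
tcp_rot: [-0.5, 0.5, -0.499, 0.501]
ft_force: [0.9, 5.0, 2.6]
finger_gap: 0.0589
```

Net +y force of 5 N on closing: the ball sits slightly to +y of the gripper. I'll open and shift by about 1 mm.

Request:
step_arm(claw=[0.27, 0.27, 0.27, 0.27], xyz=[[0, 0, 0], [-1.2, 0, 0], [0, 0, 0], [0, 0, 0]], twist=[[0, 0, 0], [0, 0, 0], [0, 0, 0], [0, 0, 0]])

```text
clock: 7.95
ee_pos: [0.5496, 0.3595, 0.0547]
tcp_rot: [0.501, -0.5, 0.5, -0.499]
ft_force: [-0.3, 0.6, 0.5]
finger_gap: 0.0626
```

Request:
step_arm(claw=[0.28, 0.29, 0.295, 0.3, 0.3, 0.3], xyz=[[0, 0, 0], [0, 0, 0], [0, 0, 0], [0, 0, 0], [0, 0, 0], [0, 0, 0]], twist=[[0, 0, 0], [0, 0, 0], [0, 0, 0], [0, 0, 0], [0, 0, 0], [0, 0, 0]])

```text
clock: 8.7
ee_pos: [0.5497, 0.3607, 0.0553]
tcp_rot: [-0.5, 0.5, -0.5, 0.5]
ft_force: [0.2, 1.7, 0.7]
finger_gap: 0.0598
```

```bash
python3 - <<'E'
from rig import observe, vision
import cv2,pickle
from h import *
c=vision.camera("wrist"); cv2.imwrite("pics/w3.png",cv2.resize(c["image"][190:400,150:450,::-1],None,fx=2,fy=2))
o=observe();print(o["ee_pos"],o["ft_force"],o["finger_gap"])
E
```

```text
[0.54966185 0.36071261 0.05529653] [0.45779787 2.85088253 1.31231096] 0.059804274929817276
```

View pics/w3.png

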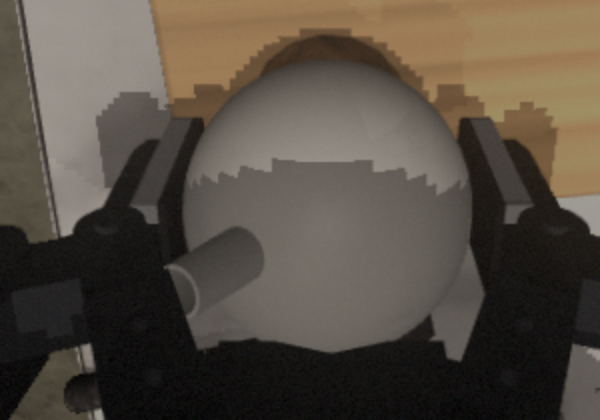

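The crop shows the ball between both pads with nearly no gap, and its neck leaning to lower left. I'll check whether the ball's neck is truly upright.

```bash
python3 - <<'E'
import pickle
from ball import *
w1=pickle.load(open("w1.pkl","rb"));w2=pickle.load(open("w2.pkl","rb"));t=pickle.load(open("cams0.pkl","rb"));
C=np.array([.55,.36,.0565]);N=C+[0,0,.041]
for n,c in (("w1",w1),("w2",w2),("top",t["top"]),("scene",t["scene"])): print(n,proj(c,C).round(1),"upright neck",proj(c,N).round(1))
print("small", [proj(w1,[.562,.239,z]).round(1) for z in (.0443,.0793)],[proj(w2,[.562,.239,z]).round(1) for z in (.0443,.0793)])
# w2 neck end seen ~ (239,337)
for z in (.097,.09,.08): print(z,(plane(w2,(239,337),z)-C).round(4))
print("tri w1/w2 neck",(tri(ray(w1,(283,178)),ray(w2,(239,337)))-C).round(4))
E
```

```text
w1 [308.3 174.8] upright neck [307.3 187.9]
w2 [311.  288.4] upright neck [309.6 365.3]
top [218.7 194.7] upright neck [215.7 192.5]
scene [231.1 256.1] upright neck [229.8 241.6]
small [array([433.9, 159.6]), array([447.7, 168.4])] [array([570.8, 246.6]), array([633.5, 289. ])]
0.097 [0.0105 0.021  0.0405]
0.09 [0.0041 0.023  0.0335]
0.08 [-0.0049  0.026   0.0235]
tri w1/w2 neck [0.0078 0.0208 0.0379]
```

The neck is tilted about 30° toward +y, and it was already so in the first picture. I'll regrip with the jaw axis across the tilt and the gripper leaning along the neck, so that standing the tool upright also stands the neck up. Opening, rising and yawing first.

Request:
step_arm(claw=[0.27, 0.1, 0, 0, 0, 0, 0, 0, 0, 0, 0, 0, 0, 0], xyz=[[0, 0, 0], [0, 0, 0], [0, -10, 0], [0, -30, 0], [0, -40, 0], [0, -40, 0], [0, 0, 0], [0, 0, 0], [0, 0, 0], [0, 0, 0], [0, 0, 0], [0, 0, 0], [0, 0, 0], [0, 0, 0]], twist=[[0, 0, 0], [0, 0, 0], [0, 0, 0], [0, 0, 0], [0, -2, 0], [0, -10, 0], [0, -10, 0], [0, -10, 0], [0, -10, 0], [0, -10, 0], [0, -10, 0], [0, -10, 0], [0, 0, 0], [0, 0, 0]])

```text
clock: 10.5
ee_pos: [0.5498, 0.3605, 0.1756]
tcp_rot: [0.698, -0.111, 0.111, -0.698]
ft_force: [0.1, -0.5, 0.3]
finger_gap: 0.0854
```

```bash
python3 - <<'E'
from rig import observe, vision
import cv2,pickle
from ball import *
c=vision.camera("wrist"); pickle.dump(c,open("w4.pkl","wb")); cv2.imwrite("pics/w4.png",c["image"][:,:,::-1])
t=vision.camera("top"); pickle.dump(t,open("t4.pkl","wb"))
o=observe();print(o["ee_pos"],o["qpos"].round(2),Ro.from_quat(o["tcp_rot"]).as_matrix().round(3).tolist())
C=np.array([.55,.36,.0565]); p=proj(c,C); print(p,proj(c,C+[0,0,.041]),proj(c,C+[.007,.022,.034]))
x,y=int(p[0])-70,int(p[1])-70
fit(c,(x,y,140,140),.0565,(35,65))
w1=pickle.load(open("w1.pkl","rb"));print("block edge",[plane(w1,(310,q),z).round(3) for q,z in ((40,.05),(55,0))])
E
```

```text
[0.54974723 0.36063375 0.17554848] [-0.03  0.62 -0.84  1.61  0.5   1.14 -1.31] [[0.951, 0.0, 0.31], [-0.31, -0.0, 0.951], [0.0, -1.0, -0.0]]
[314.98986476 195.70064569] [314.95073954 215.9303296 ] [314.60644734 178.67802089]
[313.9 195.3] 39.6 [0.5493 0.3605 0.0565]
[303.8 185.2] 53.9 [0.5446 0.3706 0.0565]
[293.3 183.7] 63.1 [0.5374 0.3742 0.0565]
block edge [array([0.667, 0.358, 0.05 ]), array([0.659, 0.359, 0.   ])]
```

View pics/w4.png

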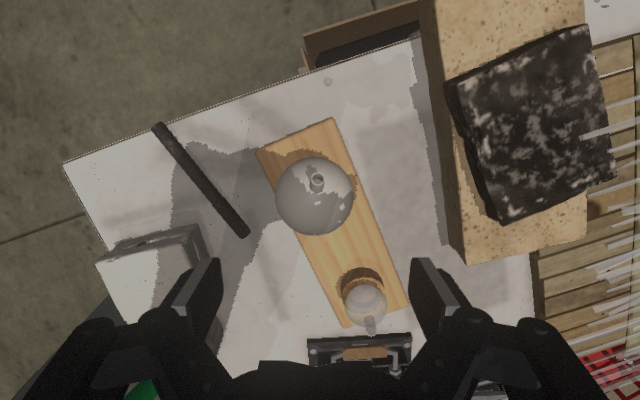

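The view shows the neck opening at about (317,180), against (315,179) predicted for the tilted neck, which confirms roughly 32° of tilt. Now leaning the tool and approaching along the neck.

Request:
step_arm(claw=[0, 0, 0, 0, 0, 0, 0, 0], xyz=[[0, 0, 26], [0, 17, 26], [0, 18, 0], [0, 0, 0], [0, 0, 0], [0, 0, 0], [0, 0, 0], [0, 0, 0]], twist=[[0, 0, 0], [0, 0, 0], [-8, 0, 0], [-8, 0, 0], [-8, 0, 0], [-8, 0, 0], [0, 0, 0], [0, 0, 0]])

```text
clock: 11.6
ee_pos: [0.5658, 0.41, 0.1404]
tcp_rot: [0.864, -0.136, 0.076, -0.479]
ft_force: [0.3, 0.0, -0.8]
finger_gap: 0.085
```

```bash
python3 - <<'E'
from rig import observe, vision
from h import *
o=observe();R=Ro.from_quat(o["tcp_rot"]).as_matrix()
print(o["ee_pos"],o["qpos"].round(2),R.round(3).tolist()); print("ball in tool mm",(R.T@(np.array([.5495,.3603,.0565])-o["ee_pos"])*1000).round(1))
E
```

```text
[0.56584994 0.41003399 0.14044343] [-0.46  0.96 -0.63  1.13  0.64  1.76 -1.38] [[0.951, -0.162, 0.262], [-0.308, -0.503, 0.807], [0.001, -0.849, -0.529]]
ball in tool mm [-0.3 98.9 -0. ]
```

Request:
step_arm(claw=[0, 0, 0, 0, 0, 0, 0, 0.2, 0.24, 0.24, 0.24], xyz=[[-0.3, 20, 0], [0, 20, 0], [0, 20, 0], [0, 15, 0], [0, 15, 0], [0, 10, 0], [0, 0, 0], [0, 0, 0], [0, 0, 0], [0, 0, 0], [0, 0, 0]], twist=[[0, 0, 0], [0, 0, 0], [0, 0, 0], [0, 0, 0], [0, 0, 0], [0, 0, 0], [0, 0, 0], [0, 0, 0], [0, 0, 0], [0, 0, 0], [0, 0, 0]])

```text
clock: 12.98
ee_pos: [0.5492, 0.3601, 0.0557]
tcp_rot: [0.864, -0.136, 0.076, -0.479]
ft_force: [0.3, 0.4, -0.5]
finger_gap: 0.0651
```

```bash
python3 - <<'E'
from rig import observe, vision
from h import *
o=observe();R=Ro.from_quat(o["tcp_rot"]).as_matrix()
print(o["ee_pos"],o["qpos"].round(2),o["ft_force"]); print("ball in tool mm",(R.T@(np.array([.5495,.3603,.0565])-o["ee_pos"])*1000).round(1))
c=vision.camera("wrist");cv2.imwrite("pics/w5.png",c["image"][150:,100:540,::-1])
E
```

```text
[0.54916089 0.36007584 0.05571132] [-0.39  0.97 -0.61  1.3   0.67  1.59 -1.43] [ 0.34562154  0.41694329 -0.47812989]
ball in tool mm [ 0.3 -0.8 -0.1]
```

View pics/w5.png

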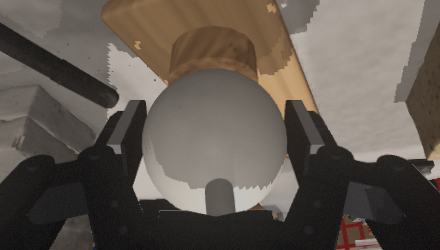

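The neck (220,195 in the crop) now lies in line with the tool axis, and the ball (142–286) is centred between the pads. Closing.

Request:
step_arm(claw=[0.27, 0.28, 0.29, 0.295, 0.3, 0.3, 0.3], xyz=[[0, 0, 0], [0, 0, 0], [0, 0, 0], [0, 0, 0], [0, 0, 0], [0, 0, 0], [0, 0, 0]], twist=[[0, 0, 0], [0, 0, 0], [0, 0, 0], [0, 0, 0], [0, 0, 0], [0, 0, 0], [0, 0, 0]])

```text
clock: 13.9
ee_pos: [0.5491, 0.3598, 0.0555]
tcp_rot: [0.864, -0.136, 0.076, -0.479]
ft_force: [0.2, 0.8, 0.5]
finger_gap: 0.0597
```

Request:
step_arm(claw=[0.305, 0.305, 0.305], xyz=[[0, 0, 0], [0, 0, 0], [0, 0, 0]], twist=[[0, 0, 0], [0, 0, 0], [0, 0, 0]])

```text
clock: 14.28
ee_pos: [0.5491, 0.3599, 0.0555]
tcp_rot: [0.864, -0.136, 0.076, -0.479]
ft_force: [-0.3, 0.2, -0.2]
finger_gap: 0.0593
```

Request:
step_arm(claw=[0.31, 0.31, 0.31], xyz=[[0, 0, 0], [0, 0, 0], [0, 0, 0]], twist=[[0, 0, 0], [0, 0, 0], [0, 0, 0]])

```text
clock: 14.65
ee_pos: [0.549, 0.3599, 0.0555]
tcp_rot: [0.864, -0.136, 0.076, -0.479]
ft_force: [-0.8, -0.3, 0.1]
finger_gap: 0.0591
```

Request:
step_arm(claw=[0.32, 0.32, 0.32], xyz=[[0, 0, 0], [0, 0, 0], [0, 0, 0]], twist=[[0, 0, 0], [0, 0, 0], [0, 0, 0]])

```text
clock: 15.02
ee_pos: [0.549, 0.3599, 0.0555]
tcp_rot: [0.864, -0.136, 0.076, -0.479]
ft_force: [-0.3, -0.1, -0.3]
finger_gap: 0.0581
```

```bash
python3 - <<'E'
from rig import observe, vision
o=observe(); print(o["finger_gap"],o["ft_force"],o["moment"])
E
```

```text
0.058064337496568856 [-0.26062282 -0.05438927 -0.25018534] [ 0.49766212 -0.03650931 -0.00072278]
```

Request:
step_arm(claw=[0.32, 0.32, 0.32, 0.32], xyz=[[0, -3, 0], [0, -6, 0], [0, -6, 0], [0, 0, 0]], twist=[[0, 0, 0], [0, 0, 0], [0, 0, 0], [0, 0, 0]])

```text
clock: 15.52
ee_pos: [0.5518, 0.3683, 0.0691]
tcp_rot: [0.864, -0.136, 0.076, -0.48]
ft_force: [-0.5, 0.2, 0.6]
finger_gap: 0.0576
```

```bash
python3 - <<'E'
from rig import observe, vision
from h import *
a=cv2.imread("pics/w5.png"); 
c=vision.camera("wrist");b=c["image"][150:,100:540,::-1]
cv2.imwrite("pics/w6.png",np.hstack([b[:,100:330]]))
o=observe(); print(o["ee_pos"],o["finger_gap"],o["ft_force"])
g=cv2.cvtColor(np.ascontiguousarray(b),cv2.COLOR_BGR2GRAY);ga=cv2.cvtColor(a,cv2.COLOR_BGR2GRAY)
r=cv2.matchTemplate(g,ga[170:205,190:245],cv2.TM_CCOEFF_NORMED);print(cv2.minMaxLoc(r),"neck was at 190,170")
E
```

```text
[0.55169367 0.3678868  0.06864356] 0.0579494162836461 [-0.07776871  0.01032269 -0.05732608]
(-0.7666984796524048, 0.9633728861808777, (56, 202), (192, 170)) neck was at 190,170
```

View pics/w6.png

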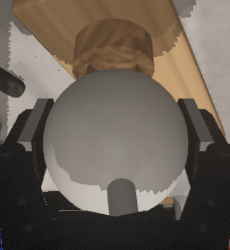

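The ball is carried (same place in the wrist view, the rest ring receding). Lifting further, then standing the tool upright and yawing back.

Request:
step_arm(claw=[0.32, 0.32, 0.32, 0.32, 0.32, 0.32, 0.32, 0.32, 0.32, 0.32, 0.32, 0.32, 0.32, 0.32, 0.32, 0.32, 0.32], xyz=[[0, -10, 0], [0, -20, 0], [0, -25, 0], [0, -25, 0], [0, -20, 0], [0, -10, 0], [0, -10, 0], [0, -10, 0], [0, -10, 0], [0, -10, 0], [0, 0, 0], [0, 0, 0], [0, 0, 0], [0, 0, 0], [0, 0, 0], [0, 0, 0], [0, 0, 0]], twist=[[0, 0, 0], [0, 0, 0], [0, 0, 0], [3, 0, 0], [7, 0, 0], [8, 0, 0], [8, 0, 0], [6, 0, 0], [0, 4, 0], [0, 9, 0], [0, 9, 0], [0, 9, 0], [0, 9, 0], [0, 9, 0], [0, 9, 0], [0, 9, 0], [0, 5, 0]])

```text
clock: 17.7
ee_pos: [0.5699, 0.4245, 0.2046]
tcp_rot: [0.498, -0.5, 0.501, -0.501]
ft_force: [0.3, -0.4, -0.2]
finger_gap: 0.0579
```

```bash
python3 - <<'E'
from rig import observe, vision
from h import *
o=observe(); print(o["ee_pos"],o["finger_gap"],o["ft_force"],o["qpos"].round(2),Ro.from_quat(o["tcp_rot"]).as_matrix().round(3).tolist())
E
```

```text
[0.56993507 0.42448047 0.20464608] 0.05787664256768224 [ 0.28941926 -0.39360335 -0.17805946] [-0.3   0.61 -0.58  1.45  0.35  1.18 -2.5 ] [[-0.002, 0.002, 1.0], [-1.0, 0.002, -0.002], [-0.002, -1.0, 0.002]]
```

Request:
step_arm(claw=[0.32, 0.32, 0.32, 0.32, 0.32, 0.32, 0.32, 0.32, 0.32, 0.32, 0.32, 0.32, 0.32, 0.32, 0.32, 0.32, 0.32, 0.32, 0.32, 0.32], xyz=[[10, -5, 0], [22, -5, -1], [34, -5, -2], [36, -5, -4], [36, -5, -4], [36, -5, -4], [36, -5, -4], [36, 0, -4], [36, 0, -4], [36, 0, -4], [36, 0, -4], [36, 0, -4], [36, 0, -4], [36, 0, -4], [36, 0, -4], [36, 0, -4], [36, 0, -4], [36, 0, -4], [25, 0, -3], [10, 0, -1]], twist=[[0, 0, 0], [0, 0, 0], [0, 0, 0], [0, 0, 0], [0, 0, 0], [0, 0, 0], [0, 0, 0], [0, 0, 0], [0, 0, 0], [0, 0, 0], [0, 0, 0], [0, 0, 0], [0, 0, 0], [0, 0, 0], [0, 0, 0], [0, 0, 0], [0, 0, 0], [0, 0, 0], [0, 0, 0], [0, 0, 0]])

```text
clock: 20.2
ee_pos: [0.5017, -0.2205, 0.238]
tcp_rot: [0.499, -0.501, 0.501, -0.499]
ft_force: [0.0, 0.8, -1.0]
finger_gap: 0.058
```

Request:
step_arm(claw=[0.32, 0.32, 0.32, 0.32], xyz=[[20, 0, 0], [16, 0, 0], [0, 0, 0], [0, 0, 0]], twist=[[0, 0, 0], [0, 0, 0], [0, 0, 0], [0, 0, 0]])

```text
clock: 20.7
ee_pos: [0.5037, -0.2523, 0.2373]
tcp_rot: [-0.5, 0.5, -0.499, 0.501]
ft_force: [0.2, -0.6, -1.0]
finger_gap: 0.0579
```

```bash
python3 - <<'E'
from rig import observe, vision
import cv2,pickle
from ball import *
c=vision.camera("wrist"); pickle.dump(c,open("w7.pkl","wb")); cv2.imwrite("pics/w7.png",c["image"][:,:,::-1])
o=observe();print(o["ee_pos"],o["ft_force"],o["finger_gap"],o["qpos"].round(2))
print("pred ring",proj(c,[.503,-.253,.026]), "neck upright",proj(c,o["ee_pos"]+[0,0,.041]),"plate +-42", proj(c,[.503,-.253+.042,.01]),proj(c,[.503,-.253-.042,.01]))
E
```

```text
[ 0.50377526 -0.25201956  0.23731721] [-0.15524293 -0.77310855 -0.12894249] 0.0581339930916682 [ 0.69  0.26 -0.35  1.81  0.1   1.09 -1.26]
pred ring [314.71015866 168.79992778] neck upright [310.22125888 363.07719161] plate +-42 [275.89790957 165.23184445] [353.57616249 165.25705226]
```

View pics/w7.png

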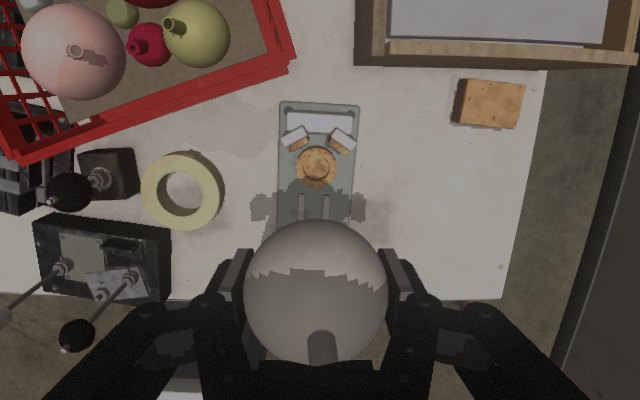

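The view shows the ring at about (316,167), the V pads at (297,140) and (341,143), and the held ball's neck nearly upright at (322,348). The holder is slightly yawed; measuring.

```bash
python3 - <<'E'
import pickle
from ball import *
c=pickle.load(open("w7.pkl","rb")); im=c["image"]; hsv=cv2.cvtColor(im,cv2.COLOR_RGB2HSV)
m=((hsv[...,1]>80)&(hsv[...,0]<25)).astype(np.uint8); k=np.zeros_like(m);k[140:195,285:345]=m[140:195,285:345]
k=cv2.morphologyEx(k,cv2.MORPH_OPEN,np.ones((3,3)))
for q in cv2.findContours(k,0,2)[0]:
    if cv2.contourArea(q)>60:
        (u,v),r=cv2.minEnclosingCircle(q);print("cork",cv2.contourArea(q),u,v,r,plane(c,(u,v),.026).round(4), "el",cv2.fitEllipse(q)[0])
fit(c,(285,135,62,65),.026,(18,27))
b=im.astype(int); g=((b[...,1]-b[...,0]>6)&(b[...,1]<190)).astype(np.uint8); k=np.zeros_like(g);k[95:188,265:372]=g[95:188,265:372]
k=cv2.morphologyEx(k,cv2.MORPH_OPEN,np.ones((3,3)))
L=[];Rr=[]
for y in range(108,186,3):
    x=np.flatnonzero(k[y]); 
    if len(x)>10: L.append(plane(c,(x[0]-.5,y),.01)[:2]);Rr.append(plane(c,(x[-1]+.5,y),.01)[:2])
for n,P in (("L",L),("R",Rr)):
    P=np.array(P);f=cv2.fitLine(P.astype(np.float32),cv2.DIST_HUBER,0,.001,.001).ravel();f=f if f[0]>0 else -f
    print(n,len(P),f.round(4),"yaw",np.degrees(np.arctan2(f[1],f[0])),"y at x=.503",f[3]+(.503-f[2])*f[1]/f[0])
T=[plane(c,(x,np.flatnonzero(k[:,x])[0]-.5),.01)[:2] for x in range(290,350,3)];T=np.array(T);print("top edge",np.median(T,0),np.degrees(np.polyfit(T[:,1],T[:,0],1)[0]))
E
```

```text
cork 1267.5 315.8043518066406 166.5 20.78536605834961 [ 0.5054 -0.2541  0.026 ] el (315.8650817871094, 166.72830200195312)
cork 94.0 336.5 146.5 9.924817085266113 [ 0.5263 -0.2751  0.026 ] el (337.8081970214844, 146.61990356445312)
cork 100.0 297.8829650878906 145.3085174560547 10.550013542175293 [ 0.5274 -0.236   0.026 ] el (297.3548583984375, 144.72251892089844)
[315.9 165.9] 20.8 [ 0.506  -0.2543  0.026 ]
[306.6 160.7] 23.1 [ 0.5116 -0.2446  0.026 ]
[328.7 165.6] 25.1 [ 0.5064 -0.2674  0.026 ]Traceback (most recent call last):
  File "<stdin>", line 17, in <module>
cv2.error: OpenCV(4.12.0) /io/opencv/modules/imgproc/src/linefit.cpp:618: error: (-215:Assertion failed) npoints2 >= 0 || npoints3 >= 0 in function 'fitLine'
```

```bash
python3 - <<'E'
import pickle
from ball import *
from rig import observe
c=pickle.load(open("w7.pkl","rb")); o=observe(); p=o["ee_pos"]
fit(c,(235,210,160,150),p[2]+.0008,(65,80),30); print(p,proj(c,p+[0,0,.0008]))
im=c["image"]; print([im[y,x].tolist() for x,y in ((285,120),(285,160),(270,160),(350,180),(362,160))])
for y in (115,130,145,160,175,185): 
    r=cv2.GaussianBlur(im[y-1:y+2].mean(0),(1,3),0).mean(1); d=np.diff(r); print(y,262+np.argmin(d[262:292]),338+np.argmax(d[338:372]))
E
```

```text
[319.9 293.4] 77.3 [ 0.5012 -0.2556  0.2381]
[307.9 293.8] 79.8 [ 0.501  -0.2505  0.2381]
[315.1 284.1] 75.6 [ 0.5059 -0.2535  0.2381]
[ 0.50377526 -0.25201956  0.23731721] [311.56576235 288.3666893 ]
[[114, 115, 109], [123, 125, 119], [159, 155, 148], [121, 124, 118], [159, 156, 150]]
115 278 354
130 278 358
145 277 342
160 277 355
175 276 353
185 276 352
```

Request:
step_arm(claw=[0.32, 0.32, 0.32, 0.32, 0.32, 0.32, 0.32, 0.32, 0.32, 0.32, 0.32, 0.32], xyz=[[0.8, 10, 0.7], [0, 25, 0], [0, 35, 0], [0, 35, 0], [0, 25, 0], [0, 20, 0], [0, 12, 0], [0, 8, 0], [0, 5, 0], [0, 3, 0], [0, 0, 0], [0, 0, 0]], twist=[[0, 3, 0], [0, 0, 0], [0, 0, 0], [0, 0, 0], [0, 0, 0], [0, 0, 0], [0, 0, 0], [0, 0, 0], [0, 0, 0], [0, 0, 0], [0, 0, 0], [0, 0, 0]])

```text
clock: 22.25
ee_pos: [0.5045, -0.2543, 0.0599]
tcp_rot: [0.487, -0.512, 0.513, -0.487]
ft_force: [-0.0, 0.1, -0.5]
finger_gap: 0.0579
```

```bash
python3 - <<'E'
from rig import observe, vision
import cv2,pickle
from h import *
o=observe();print(o["ee_pos"],o["ft_force"],o["finger_gap"])
c=vision.camera("wrist"); cv2.imwrite("pics/w8.png",c["image"][100:,150:490,::-1])
s=vision.camera("scene");t=vision.camera("top")
i=np.hstack([cv2.resize(s["image"][150:215,330:405],None,fx=5,fy=5,interpolation=2)[:300,:375],cv2.resize(c["image"][100:,140:495],None,fx=1.1,fy=1.0)[:300]])
cv2.imwrite("pics/m8.png",i[:,:,::-1]);pickle.dump((c,s,t),open("p8.pkl","wb"))
E
```

```text
[ 0.50445532 -0.25425365  0.05988738] [-0.02690686  0.05410616 -0.47000122] 0.0579118051935052
```

View pics/m8.png

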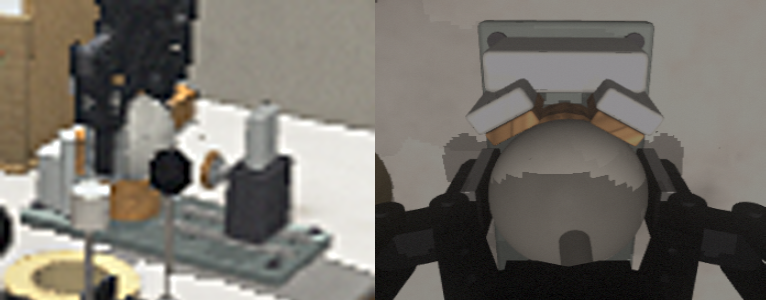

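The view shows the ball (mid column 568) centred on the V (mid 565) and plate (566), and the scene view shows the ball above the ring. Lowering slowly with a 1 mm correction.

Request:
step_arm(claw=[0.32, 0.32, 0.32, 0.32, 0.32], xyz=[[-1, 2, 0], [0, 2, 0], [0, 2, 0], [0, 0, 0], [0, 0, 0]], twist=[[0, 0, 0], [0, 0, 0], [0, 0, 0], [0, 0, 0], [0, 0, 0]])

```text
clock: 23.02
ee_pos: [0.5042, -0.2531, 0.0534]
tcp_rot: [-0.487, 0.513, -0.513, 0.487]
ft_force: [0.4, -0.1, -0.1]
finger_gap: 0.0581
```

Request:
step_arm(claw=[0.32, 0.32, 0.32], xyz=[[0, 0.7, 0], [0, 0.7, 0], [0, 0, 0]], twist=[[0, 0, 0], [0, 0, 0], [0, 0, 0]])

```text
clock: 23.4
ee_pos: [0.5041, -0.253, 0.052]
tcp_rot: [-0.487, 0.513, -0.513, 0.487]
ft_force: [-0.8, -0.5, -0.8]
finger_gap: 0.058
```

```bash
python3 - <<'E'
from rig import observe
o=observe();print(o["ee_pos"],o["ft_force"],o["moment"])
E
```

```text
[ 0.5041367  -0.2530227   0.05198396] [-0.78193357 -0.49921957 -0.76832385] [-0.05510873 -0.06195592 -0.0238571 ]
```

Request:
step_arm(claw=[0.32, 0.32, 0.32], xyz=[[0, 0.6, 0], [0, 0, 0], [0, 0, 0]], twist=[[0, 0, 0], [0, 0, 0], [0, 0, 0]])

```text
clock: 23.78
ee_pos: [0.5042, -0.2531, 0.0515]
tcp_rot: [-0.487, 0.513, -0.513, 0.487]
ft_force: [-0.7, 0.1, -0.1]
finger_gap: 0.058
```

Request:
step_arm(claw=[0.32, 0.32, 0.32], xyz=[[0, 0.6, 0], [0, 0, 0], [0, 0, 0]], twist=[[0, 0, 0], [0, 0, 0], [0, 0, 0]])

```text
clock: 24.15
ee_pos: [0.5042, -0.2531, 0.0509]
tcp_rot: [0.487, -0.513, 0.513, -0.487]
ft_force: [0.3, -0.3, -0.8]
finger_gap: 0.0578
```

Request:
step_arm(claw=[0.32, 0.32, 0.32], xyz=[[0, 0.7, 0], [0, 0, 0], [0, 0, 0]], twist=[[0, 0, 0], [0, 0, 0], [0, 0, 0]])

```text
clock: 24.52
ee_pos: [0.5042, -0.2531, 0.0502]
tcp_rot: [0.487, -0.513, 0.513, -0.487]
ft_force: [0.0, -0.3, 0.1]
finger_gap: 0.0581
```

Request:
step_arm(claw=[0.32, 0.32, 0.32], xyz=[[0, 0.7, 0], [0, 0, 0], [0, 0, 0]], twist=[[0, 0, 0], [0, 0, 0], [0, 0, 0]])

```text
clock: 24.9
ee_pos: [0.5041, -0.253, 0.0495]
tcp_rot: [-0.487, 0.513, -0.513, 0.487]
ft_force: [-2.2, 0.1, 1.6]
finger_gap: 0.058
```

Contact shows a -x push on the tool, so the ball is slightly too far toward +x. Raising 1 mm, shifting 2 mm, lowering.

Request:
step_arm(claw=[0.32, 0.32, 0.32, 0.32, 0.32, 0.32], xyz=[[0, -1.2, 0], [0, 0, -2], [0, 0.6, 0], [0, 0.6, 0], [0, 0, 0], [0, 0, 0]], twist=[[0, 0, 0], [0, 0, 0], [0, 0, 0], [0, 0, 0], [0, 0, 0], [0, 0, 0]])

```text
clock: 25.65
ee_pos: [0.5022, -0.2529, 0.0494]
tcp_rot: [-0.487, 0.513, -0.513, 0.487]
ft_force: [-0.1, -0.3, -0.9]
finger_gap: 0.0583
```

```bash
python3 - <<'E'
from rig import observe
o=observe();print(o["ee_pos"],o["ft_force"],o["moment"])
E
```

```text
[ 0.50222888 -0.25293206  0.04940883] [-0.0720119  -0.29499347 -0.94019675] [ 0.00704373  0.00123634 -0.01182247]
```

Contact gone; lowering on until touch.

Request:
step_arm(claw=[0.32, 0.32, 0.32], xyz=[[0, 0.6, 0], [0, 0, 0], [0, 0, 0]], twist=[[0, 0, 0], [0, 0, 0], [0, 0, 0]])

```text
clock: 26.02
ee_pos: [0.5023, -0.253, 0.049]
tcp_rot: [0.487, -0.513, 0.513, -0.487]
ft_force: [-0.8, 0.0, 1.5]
finger_gap: 0.0579
```

Request:
step_arm(claw=[0.32, 0.32, 0.32], xyz=[[0, 0.5, 0], [0, 0, 0], [0, 0, 0]], twist=[[0, 0, 0], [0, 0, 0], [0, 0, 0]])

```text
clock: 26.4
ee_pos: [0.5024, -0.2531, 0.0486]
tcp_rot: [0.487, -0.513, 0.513, -0.487]
ft_force: [-1.0, -0.2, 3.1]
finger_gap: 0.0582
```

Mostly vertical contact now, so the ball is seated. Relieving slightly, then releasing.

Request:
step_arm(claw=[0.32, 0.315, 0.31, 0.305, 0.3, 0.295, 0.29, 0.28, 0.25, 0.2, 0.1, 0, 0, 0], xyz=[[0, -0.5, -0.2], [0, 0, 0], [0, 0, 0], [0, 0, 0], [0, 0, 0], [0, 0, 0], [0, 0, 0], [0, 0, 0], [0, 0, 0], [0, 0, 0], [0, 0, 0], [0, 0, 0], [0, 0, 0], [0, 0, 0]], twist=[[0, 0, 0], [0, 0, 0], [0, 0, 0], [0, 0, 0], [0, 0, 0], [0, 0, 0], [0, 0, 0], [0, 0, 0], [0, 0, 0], [0, 0, 0], [0, 0, 0], [0, 0, 0], [0, 0, 0], [0, 0, 0]])

```text
clock: 28.15
ee_pos: [0.502, -0.2529, 0.0488]
tcp_rot: [-0.487, 0.513, -0.513, 0.487]
ft_force: [-0.4, 0.5, 0.1]
finger_gap: 0.085
```

Request:
step_arm(claw=[0, 0, 0, 0, 0, 0], xyz=[[0, -10, 0], [0, -30, 0], [0, -45, 0], [0, -45, 0], [0, -30, 0], [0, 0, 0]], twist=[[0, 0, 0], [0, 0, 0], [0, 0, 0], [0, 0, 0], [0, 0, 0], [0, 0, 0]])

```text
clock: 28.9
ee_pos: [0.5044, -0.2538, 0.2129]
tcp_rot: [0.486, -0.51, 0.515, -0.488]
ft_force: [-0.3, -0.5, -0.4]
finger_gap: 0.0852
```

```bash
python3 - <<'E'
from rig import observe, vision
import cv2,pickle
from ball import *
o=observe();print(o["ee_pos"],o["ft_force"],o["clock"])
c=vision.camera("wrist");s=vision.camera("scene");t=vision.camera("top"); pickle.dump((c,s,t),open("p9.pkl","wb"))
i=np.hstack([cv2.resize(s["image"][150:215,330:405],None,fx=5,fy=5,interpolation=2)[:325,:375],c["image"][60:385,130:510]])
cv2.imwrite("pics/m9.png",i[:,:,::-1])
C=[.503,-.2525,.0525];print(proj(c,C),proj(c,np.add(C,[0,0,.041])))
w=t["image"].copy(); w=((w.min(2)>185)*255).astype(np.uint8); k=np.zeros_like(w);k[225:240,394:414]=w[225:240,394:414];M=cv2.moments(k,True);p=(M["m10"]/M["m00"],M["m01"]/M["m00"]);print("handle top",p,plane(t,p,.104))
E
```

```text
[ 0.50436058 -0.25381455  0.21292299] [-0.32246017 -0.49004821 -0.44200887] 28.9
[311.66839979 184.84573162] [311.34400709 199.81828268]Traceback (most recent call last):
  File "<stdin>", line 9, in <module>
ZeroDivisionError: float division by zero
```

View pics/m9.png

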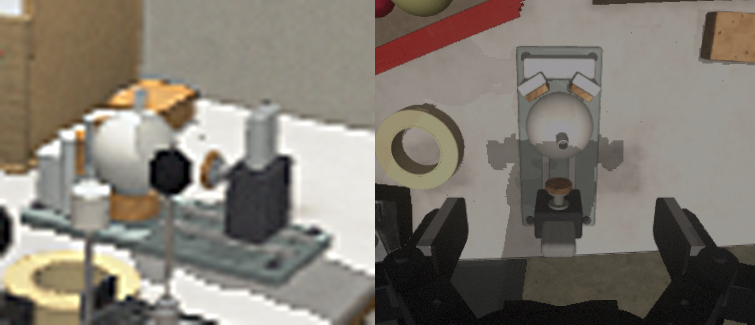

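The ball stands on the ring, let go and upright: in the right half, ball at (559,125) and neck at (563,141). The jaw is still back, with its handle's top face at about (558,254). Next I work out the handle's place.

```bash
python3 - <<'E'
import pickle
from ball import *
from rig import observe
c,s,t=pickle.load(open("p9.pkl","rb"))
g=cv2.cvtColor(c["image"],cv2.COLOR_RGB2GRAY)
print(g[300:326,313].tolist()); print(g[314,285:345].tolist()); print(g[302,285:345].tolist())
for p in ((313,310),(313,318),(313,314)): print(p,plane(c,p,.104).round(4))
print("pad face/top",plane(c,(313,239),.0655).round(4))
o=observe();print(o["ee_pos"],Ro.from_quat(o["tcp_rot"]).as_matrix().round(3).tolist())
# scene: handle top corners crop->(x/5+330,y/5+150)
print("scene handle top",[plane(s,(330+x/5,150+y/5),.104).round(4) for x,y in ((262,107),(248,105),(277,107))])
E
```

```text
[63, 63, 66, 75, 83, 96, 102, 104, 110, 115, 115, 115, 114, 113, 112, 109, 98, 73, 72, 72, 71, 71, 71, 73, 70, 69]
[101, 102, 102, 101, 101, 101, 102, 102, 105, 104, 104, 103, 102, 99, 104, 108, 109, 110, 110, 112, 112, 114, 110, 109, 109, 112, 113, 114, 112, 113, 110, 110, 111, 110, 113, 113, 114, 111, 111, 113, 113, 112, 109, 101, 95, 105, 114, 117, 116, 116, 107, 98, 97, 98, 96, 89, 83, 80, 77, 74]
[100, 100, 99, 98, 99, 101, 102, 102, 102, 102, 99, 68, 59, 60, 65, 64, 65, 68, 64, 67, 65, 62, 64, 65, 64, 64, 66, 65, 66, 66, 63, 63, 65, 64, 63, 65, 63, 64, 65, 64, 63, 63, 63, 61, 65, 100, 139, 151, 151, 151, 149, 148, 149, 150, 151, 151, 151, 150, 150, 150]
(313, 310) [ 0.4093 -0.2486  0.104 ]
(313, 318) [ 0.4011 -0.2482  0.104 ]
(313, 314) [ 0.4053 -0.2484  0.104 ]
pad face/top [ 0.4563 -0.2511  0.0655]
[ 0.50108572 -0.25262065  0.20787154] [[-0.051, -0.002, 0.999], [-0.999, 0.001, -0.051], [-0.001, -1.0, -0.002]]
scene handle top [array([ 0.4047, -0.2485,  0.104 ]), array([ 0.4142, -0.2474,  0.104 ]), array([ 0.3961, -0.2534,  0.104 ])]
```

Request:
step_arm(claw=[0, 0, 0, 0, 0, 0, 0, 0, 0], xyz=[[0, 0, -35], [0, 0, -40], [0, 0, -20], [0, 30, 0], [0, 35, 0], [0, 25, 0], [0, 14, 0], [0, 10, 0], [0, 0, 0]], twist=[[0, 0, 0], [0, 0, 0], [0, 0, 0], [0, 0, 0], [0, 0, 0], [0, 0, 0], [0, 0, 0], [0, 0, 0], [0, 0, 0]])

```text
clock: 30.18
ee_pos: [0.4068, -0.2478, 0.0943]
tcp_rot: [-0.487, 0.513, -0.512, 0.487]
ft_force: [-0.3, 0.3, 0.1]
finger_gap: 0.0855
```

Request:
step_arm(claw=[0.3, 0.5, 0.55, 0.6, 0.65, 0.65, 0.65, 0.65], xyz=[[0, 0, 0], [0, 0, 0], [0, 0, 0], [0, 0, 0], [0, 0, 0], [0, 0, 0], [0, 0, 0], [0, 0, 0]], twist=[[0, 0, 0], [0, 0, 0], [0, 0, 0], [0, 0, 0], [0, 0, 0], [0, 0, 0], [0, 0, 0], [0, 0, 0]], squeeze=30)

```text
clock: 31.18
ee_pos: [0.4073, -0.2474, 0.0951]
tcp_rot: [-0.487, 0.513, -0.512, 0.487]
ft_force: [-0.4, 3.5, 6.1]
finger_gap: 0.0302
```

```bash
python3 - <<'E'
from rig import observe, vision
import pickle
from h import *
o=observe();print(o["ee_pos"],o["ft_force"],o["finger_gap"],o["clock"])
c=vision.camera("wrist");s=vision.camera("scene"); pickle.dump((c,s),open("p10.pkl","wb"))
i=np.hstack([cv2.resize(s["image"][150:215,330:405],None,fx=5,fy=5,interpolation=2)[:325,:375],c["image"][60:385,130:510]])
cv2.imwrite("pics/m10.png",i[:,:,::-1])
E
```

```text
[ 0.40729064 -0.2473649   0.09506352] [-0.37583748  3.47448114  6.13160217] 0.0301559520130404 31.175
```

The handle is pinched at a 30.2 mm gap, matching its 30 mm width. Firming up and sliding 22 mm.

Request:
step_arm(claw=[0.7, 0.7, 0.7, 0.7, 0.7, 0.7, 0.7, 0.7, 0.7, 0.7], xyz=[[0, 0, 0], [0, 0, 0], [0, 0, 2], [0, 0, 4], [0, 0, 4], [0, 0, 4], [0, 0, 4], [0, 0, 4], [0, 0, 0], [0, 0, 0]], twist=[[0, 0, 0], [0, 0, 0], [0, 0, 0], [0, 0, 0], [0, 0, 0], [0, 0, 0], [0, 0, 0], [0, 0, 0], [0, 0, 0], [0, 0, 0]])

```text
clock: 32.52
ee_pos: [0.4283, -0.2486, 0.0952]
tcp_rot: [-0.487, 0.514, -0.512, 0.487]
ft_force: [-2.8, 4.1, 8.6]
finger_gap: 0.0297
```

```bash
python3 - <<'E'
from rig import observe, vision
import pickle
from h import *
o=observe();print(o["ee_pos"],o["ft_force"],o["finger_gap"],o["clock"])
c=vision.camera("wrist");s=vision.camera("scene"); pickle.dump((c,s),open("p11.pkl","wb"))
i=np.hstack([cv2.resize(s["image"][150:215,330:405],None,fx=5,fy=5,interpolation=2)[:325,:375],c["image"][60:385,130:510]])
cv2.imwrite("pics/m11.png",i[:,:,::-1])
E
```

```text
[ 0.4283197  -0.2485754   0.09517743] [-2.77870391  4.09967027  8.59602427] 0.029735064615524765 32.525
```

No more pictures can be viewed, so I go numerically. The wrist camera rides with the jaw, so the cork pad stays fixed in its image until it is pressed back, and I can track the blob.

```bash
cat > pad.py <<'E'
from h import *
import pickle
def blobs(c,show=True):
    hsv=cv2.cvtColor(c["image"],cv2.COLOR_RGB2HSV); m=((hsv[...,1]>85)&(hsv[...,0]<25)&(hsv[...,2]>50)).astype(np.uint8)
    n,l,st,ce=cv2.connectedComponentsWithStats(m)
    for i in range(1,n):
        if st[i,4]>40 and 230<ce[i,0]<400: print("blob",st[i].tolist(),ce[i].round(1))
E
python3 - <<'E'
from pad import *
for f in ("p10.pkl","p11.pkl"):
    c,s=pickle.load(open(f,"rb")); print(f); blobs(c)
    print(cv2.cvtColor(c["image"],cv2.COLOR_RGB2GRAY)[100:320:4,316].tolist())
    print("ball c/near edge/pad-face pred",[proj(c,p).round(1).tolist() for p in ((.5025,-.2525,.0525),(.4725,-.251,.0525))])
E
```

```text
p10.pkl
blob [292, 169, 48, 23, 944] [315.4 179.6]
[134, 127, 121, 110, 97, 78, 81, 118, 119, 116, 118, 118, 117, 118, 118, 120, 93, 56, 51, 51, 91, 103, 111, 130, 131, 135, 128, 125, 125, 58, 131, 57, 47, 41, 38, 38, 56, 59, 58, 58, 59, 58, 60, 58, 58, 60, 77, 88, 95, 100, 100, 99, 88, 71, 68]
ball c/near edge/pad-face pred [[312.7, 55.1], [313.0, 120.9]]
p11.pkl
blob [251, 8, 45, 37, 709] [273.2  26.2]
blob [338, 8, 45, 38, 715] [360.1  27. ]
blob [292, 169, 48, 23, 951] [315.5 179.7]
[79, 80, 121, 133, 119, 140, 144, 145, 144, 142, 142, 139, 134, 127, 117, 104, 79, 50, 49, 51, 86, 98, 107, 122, 125, 131, 121, 118, 120, 54, 127, 46, 49, 36, 37, 37, 52, 55, 57, 57, 57, 55, 55, 55, 57, 59, 76, 84, 93, 95, 96, 93, 83, 96, 98]
ball c/near edge/pad-face pred [[312.6, 101.6], [312.9, 163.0]]
```

Request:
step_arm(claw=[0.7, 0.7, 0.7, 0.7, 0.7, 0.7, 0.7], xyz=[[0, 0, 1], [0, 0, 2], [0, 0, 2], [0, 0, 2], [0, 0, 1], [0, 0, 0], [0, 0, 0]], twist=[[0, 0, 0], [0, 0, 0], [0, 0, 0], [0, 0, 0], [0, 0, 0], [0, 0, 0], [0, 0, 0]])

```text
clock: 33.5
ee_pos: [0.4357, -0.249, 0.0952]
tcp_rot: [-0.488, 0.514, -0.512, 0.486]
ft_force: [-4.6, 4.1, 8.2]
finger_gap: 0.0298
```

```bash
cat > chk.py <<'E'
from rig import observe, vision
from pad import *
import sys
o=observe();print(o["ee_pos"],o["ft_force"],o["clock"])
c=vision.camera("wrist");s=vision.camera("scene");pickle.dump((c,s),open(sys.argv[1],"wb")); blobs(c)
print(cv2.cvtColor(c["image"],cv2.COLOR_RGB2GRAY)[156:204:2,316].tolist())
E
python3 chk.py p12.pkl
```

```text
[ 0.43565729 -0.24900543  0.09516587] [-4.6322751   4.13670028  8.23697328] 33.5
blob [252, 27, 44, 36, 689] [273.6  44.5]
blob [338, 27, 44, 37, 688] [359.3  45.3]
blob [292, 175, 48, 18, 659] [315.3 184.1]
[141, 140, 135, 134, 131, 128, 125, 117, 113, 104, 92, 65, 50, 98, 101, 94, 103, 108, 112, 127, 127, 129, 129, 123]
```

Request:
step_arm(claw=[0.7, 0.7, 0.7, 0.7, 0.7], xyz=[[0, 0, 1], [0, 0, 1], [0, 0, 1], [0, 0, 0], [0, 0, 0]], twist=[[0, 0, 0], [0, 0, 0], [0, 0, 0], [0, 0, 0], [0, 0, 0]])

```text
clock: 34.22
ee_pos: [0.4384, -0.2492, 0.0952]
tcp_rot: [-0.488, 0.514, -0.511, 0.486]
ft_force: [-6.2, 4.7, 10.2]
finger_gap: 0.0295
```

```bash
python3 chk.py p13.pkl; python3 - <<'E'
from pad import *
# dense column profiles of the pad/stem zone, and ball's near edge
for f in ("p11","p12","p13"):
    c=pickle.load(open(f+".pkl","rb"))[0]; g=c["image"][165:232:2,306:326].mean((1,2)).round().astype(int); print(f,g.tolist())
E
```

```text
[ 0.43843193 -0.2491909   0.0951728 ] [-6.19352393  4.68296702 10.20848794] 34.225
blob [252, 34, 44, 36, 673] [274.   51.4]
blob [338, 34, 44, 37, 669] [359.2  52.1]
blob [292, 175, 48, 18, 644] [315.7 184.1]
[141, 139, 136, 134, 130, 129, 124, 119, 112, 105, 93, 66, 46, 100, 103, 96, 103, 107, 111, 127, 126, 127, 129, 128]
p11 [90, 66, 47, 49, 51, 50, 48, 50, 89, 91, 92, 96, 98, 99, 122, 117, 107, 106, 105, 103, 102, 102, 101, 100, 98, 66, 56, 117, 116, 68, 30, 41, 51, 45]
p12 [127, 123, 119, 114, 106, 97, 80, 48, 68, 90, 90, 92, 96, 98, 107, 121, 110, 105, 105, 103, 102, 103, 100, 100, 97, 63, 59, 117, 116, 66, 31, 41, 48, 45]
p13 [127, 123, 119, 113, 106, 97, 83, 50, 70, 90, 91, 93, 96, 97, 118, 120, 109, 105, 105, 103, 102, 100, 100, 100, 96, 64, 59, 116, 115, 67, 31, 41, 51, 42]
```

Between the last two views the ball and pad kept the same place in the image, so the pad bears on the ball and is carrying it across to the V. Continuing.

Request:
step_arm(claw=[0.7, 0.7, 0.7, 0.7, 0.7], xyz=[[0, 0, 1], [0, 0, 1], [0, 0, 1], [0, 0, 0], [0, 0, 0]], twist=[[0, 0, 0], [0, 0, 0], [0, 0, 0], [0, 0, 0], [0, 0, 0]])

```text
clock: 34.95
ee_pos: [0.4415, -0.2493, 0.0952]
tcp_rot: [-0.488, 0.514, -0.512, 0.486]
ft_force: [-5.1, 5.0, 9.9]
finger_gap: 0.0298
```

```bash
python3 chk.py p14.pkl; python3 - <<'E'
from pad import *
for f in ("p11","p12","p13","p14"):
    c=pickle.load(open(f+".pkl","rb"))[0]; hsv=cv2.cvtColor(c["image"],cv2.COLOR_RGB2HSV)
    print(f,hsv[165:215:2,300:312,1].mean(1).round().astype(int).tolist())
    g=c["image"][165:232:2,306:326].mean((1,2)).round().astype(int); print(g.tolist())
E
```

```text
[ 0.44148038 -0.24933457  0.09516064] [-5.12270597  5.00779963  9.85563358] 34.95
blob [252, 41, 44, 36, 659] [273.9  58.9]
blob [337, 42, 45, 36, 658] [358.9  59.6]
blob [292, 176, 48, 19, 609] [315.9 186. ]
[142, 141, 140, 136, 133, 131, 127, 125, 120, 112, 106, 97, 70, 53, 99, 101, 94, 102, 108, 119, 125, 127, 129, 123]
p11 [13, 17, 94, 97, 101, 106, 102, 112, 120, 121, 120, 121, 120, 55, 23, 19, 18, 24, 22, 27, 26, 27, 25, 25, 26]
[90, 66, 47, 49, 51, 50, 48, 50, 89, 91, 92, 96, 98, 99, 122, 117, 107, 106, 105, 103, 102, 102, 101, 100, 98, 66, 56, 117, 116, 68, 30, 41, 51, 45]
p12 [27, 28, 28, 28, 28, 31, 64, 97, 114, 118, 120, 121, 121, 106, 30, 22, 25, 24, 26, 24, 32, 28, 26, 26, 24]
[127, 123, 119, 114, 106, 97, 80, 48, 68, 90, 90, 92, 96, 98, 107, 121, 110, 105, 105, 103, 102, 103, 100, 100, 97, 63, 59, 117, 116, 66, 31, 41, 48, 45]
p13 [27, 28, 28, 28, 29, 29, 47, 98, 116, 118, 120, 120, 120, 106, 29, 21, 23, 24, 22, 24, 26, 27, 25, 25, 25]
[127, 123, 119, 113, 106, 97, 83, 50, 70, 90, 91, 93, 96, 97, 118, 120, 109, 105, 105, 103, 102, 100, 100, 100, 96, 64, 59, 116, 115, 67, 31, 41, 51, 42]
p14 [28, 28, 27, 29, 29, 28, 29, 39, 97, 117, 119, 120, 120, 121, 96, 26, 24, 25, 23, 26, 27, 26, 27, 26, 24]
[131, 128, 124, 120, 114, 108, 99, 87, 52, 77, 90, 90, 93, 96, 97, 120, 120, 107, 104, 103, 103, 102, 100, 100, 97, 65, 60, 117, 115, 67, 31, 42, 45, 46]
```

The pad is now about 1.4 mm in, so the ball has reached the V. Advancing 4.5 mm more.

Request:
step_arm(claw=[0.7, 0.7, 0.7, 0.7, 0.7, 0.7, 0.7], xyz=[[0, 0, 1], [0, 0, 1], [0, 0, 1], [0, 0, 1], [0, 0, 0.5], [0, 0, 0], [0, 0, 0]], twist=[[0, 0, 0], [0, 0, 0], [0, 0, 0], [0, 0, 0], [0, 0, 0], [0, 0, 0], [0, 0, 0]])

```text
clock: 35.92
ee_pos: [0.4454, -0.2496, 0.0951]
tcp_rot: [-0.488, 0.514, -0.511, 0.486]
ft_force: [-7.2, 4.0, 11.1]
finger_gap: 0.0296
```

```bash
python3 chk.py p15.pkl; python3 - <<'E'
from pad import *
for f in ("p11","p13","p14","p15"):
    c=pickle.load(open(f+".pkl","rb"))[0]; hsv=cv2.cvtColor(c["image"],cv2.COLOR_RGB2HSV)
    print(f,hsv[165:215:2,300:312,1].mean(1).round().astype(int).tolist())
print("rows for pad back rim, 0/6 mm back:",[proj(c,(.4385-d,-.2493,.0655)).round(1).tolist() for d in (0.,.006)] , c["t"])
E
```

```text
[ 0.44540385 -0.24956823  0.09514777] [-7.18132782  3.95771317 11.06379643] 35.925
blob [252, 51, 45, 35, 647] [274.1  68.3]
blob [337, 52, 44, 35, 652] [358.5  69.2]
blob [292, 184, 48, 18, 602] [315.8 193.5]
[143, 141, 142, 141, 141, 141, 141, 138, 135, 131, 130, 127, 120, 115, 104, 96, 64, 62, 101, 99, 96, 105, 107, 121]
p11 [13, 17, 94, 97, 101, 106, 102, 112, 120, 121, 120, 121, 120, 55, 23, 19, 18, 24, 22, 27, 26, 27, 25, 25, 26]
p13 [27, 28, 28, 28, 29, 29, 47, 98, 116, 118, 120, 120, 120, 106, 29, 21, 23, 24, 22, 24, 26, 27, 25, 25, 25]
p14 [28, 28, 27, 29, 29, 28, 29, 39, 97, 117, 119, 120, 120, 121, 96, 26, 24, 25, 23, 26, 27, 26, 27, 26, 24]
p15 [20, 22, 26, 27, 27, 28, 28, 27, 29, 29, 29, 48, 102, 117, 120, 121, 121, 121, 66, 23, 23, 26, 25, 25, 24]
rows for pad back rim, 0/6 mm back: [[313.0, 265.4], [313.7, 275.3]] [-0.22654313  0.44263807  0.37713558]
```

The pad edge has moved back 10 rows, about 5.4 mm (half travel is 6). Releasing the handle and withdrawing upward.

Request:
step_arm(claw=[0.65, 0.6, 0.5, 0.3, 0.1, 0, 0, 0], xyz=[[0, 0, 0], [0, 0, 0], [0, 0, 0], [0, 0, 0], [0, 0, 0], [0, 0, 0], [0, 0, 0], [0, 0, 0]], twist=[[0, 0, 0], [0, 0, 0], [0, 0, 0], [0, 0, 0], [0, 0, 0], [0, 0, 0], [0, 0, 0], [0, 0, 0]])

```text
clock: 37.02
ee_pos: [0.4476, -0.2501, 0.0948]
tcp_rot: [0.487, -0.513, 0.513, -0.487]
ft_force: [0.2, 0.7, -0.7]
finger_gap: 0.0856
```

```bash
python3 chk.py p16.pkl; python3 - <<'E'
from pad import *
c=pickle.load(open("p16.pkl","rb"))[0]; hsv=cv2.cvtColor(c["image"],cv2.COLOR_RGB2HSV)
print(hsv[165:215:2,300:312,1].mean(1).round().astype(int).tolist())
E
```

```text
[ 0.4475913  -0.25014365  0.09484198] [ 0.21345436  0.66725198 -0.69293177] 37.025
blob [252, 57, 44, 35, 624] [273.5  74.2]
blob [336, 58, 44, 35, 648] [357.3  74.9]
blob [291, 189, 48, 17, 578] [314.7 198.1]
[143, 143, 140, 142, 142, 141, 141, 139, 140, 138, 136, 132, 129, 127, 122, 117, 110, 101, 89, 52, 96, 93, 94, 94]
[11, 14, 17, 20, 23, 27, 28, 27, 28, 28, 28, 28, 28, 30, 83, 114, 119, 119, 120, 121, 95, 26, 23, 22, 26]
```

Request:
step_arm(claw=[0, 0, 0, 0, 0, 0, 0], xyz=[[0, -10, 0], [0, -25, 0], [0, -40, 0], [0, -30, 0], [0, -20, 0], [0, 0, 0], [0, 0, 0]], twist=[[0, 0, 0], [0, 0, 0], [0, 0, 0], [0, 0, 0], [0, 0, 0], [0, 0, 0], [0, 0, 0]])

```text
clock: 38.0
ee_pos: [0.447, -0.2499, 0.2192]
tcp_rot: [-0.487, 0.513, -0.512, 0.487]
ft_force: [1.4, -0.6, 0.0]
finger_gap: 0.0854
```

```bash
python3 - <<'E'
from rig import observe, vision
from ball import *
import pickle
o=observe();print(o["ee_pos"],o["ft_force"],o["clock"])
c=vision.camera("wrist");t=vision.camera("top");pickle.dump((c,t),open("p17.pkl","wb"))
C=np.array([.505,-.2525,.0525]);p=proj(c,C);print("ball pred",p,"neck",proj(c,C+[0,0,.041]))
x,y=int(p[0])-60,max(0,int(p[1])-60);fit(c,(x,y,120,120),.0525,(28,42),20)
fit(c,(int(p[0])-25,max(0,int(p[1])-25),60,70),.0935,(4,9),12)
t0=pickle.load(open("cams0.pkl","rb"))["top"]["image"].astype(int)
print("small ball area change",np.abs(t["image"][178:205,242:270].astype(int)-t0[178:205,242:270]).mean())
import sys; from pad import blobs; blobs(c)
E
```

```text
[ 0.44700996 -0.24987367  0.21924869] [ 1.41781683 -0.55878166  0.02525415] 38.0
ball pred [313.11891209 114.37450692] neck [312.80156531 119.10440793]
[317.3 107.1] 40.5 [ 0.5109 -0.2564  0.0525]
[316.2 118.3] 41.8 [ 0.5016 -0.2549  0.0525]
[307.9 111.9] 41.4 [ 0.5073 -0.2482  0.0525]
[316.3 106.1] 6.0 [ 0.5142 -0.2556  0.0935]
[327.2 150.7] 6.7 [ 0.481  -0.262   0.0935]
[308.1 149.2] 8.4 [ 0.4829 -0.2477  0.0935]
small ball area change 4.507936507936508
blob [281, 69, 24, 19, 184] [292.6  78.4]
blob [327, 70, 24, 19, 184] [338.5  79. ]
blob [301, 145, 29, 10, 194] [315.2 149.6]
```

```bash
python3 - <<'E'
from ball import *
from pad import blobs
import pickle
p9=pickle.load(open("p9.pkl","rb"));p17=pickle.load(open("p17.pkl","rb"))
for n,c,y in (("p9",p9[0],185),("p17",p17[0],107)):
    print(n); fit(c,(255,max(0,y-60),120,120),.0525,(28,42),20); blobs(c)
    g=c["image"].mean(2); a=g[140:380,306:322].mean(1).round().astype(int); print("col140+",a[60 if n=="p9" else 10:190].tolist())
t0=pickle.load(open("cams0.pkl","rb")); s0=t0["scene"]["image"]; s=pickle.load(open("p16.pkl","rb"))[1]["image"]
d=lambda a,b,x,y,w,h: round(float(np.abs(a[y:y+h,x:x+w].astype(int)-b[y:y+h,x:x+w]).mean()),2)
print("scene small",d(s0,s,248,226,20,28),"vs empty table",d(s0,s,60,170,20,20),"top small",d(t0["top"]["image"],p17[1]["image"],248,185,15,14),"top bare",d(t0["top"]["image"],p17[1]["image"],430,230,20,14))
E
```

```text
p9
[314.1 184.8] 33.4 [ 0.5029 -0.2546  0.0525]
[315.6 169.1] 39.7 [ 0.5172 -0.2567  0.0525]
[327.6 170.9] 35.2 [ 0.5149 -0.2671  0.0525]
blob [281, 144, 23, 17, 157] [292.  152.3]
blob [325, 145, 22, 17, 156] [335.6 152.9]
blob [301, 238, 26, 16, 324] [313.3 246.1]
col140+ [121, 114, 106, 99, 88, 85, 86, 87, 91, 104, 107, 105, 104, 102, 100, 97, 94, 90, 85, 80, 80, 78, 78, 78, 79, 78, 79, 80, 80, 81, 82, 82, 82, 81, 82, 82, 81, 69, 51, 44, 45, 45, 45, 46, 46, 45, 45, 44, 50, 64, 66, 66, 68, 70, 79, 79, 67, 65, 65, 68, 70, 71, 71, 70, 66, 53, 58, 75, 83, 67, 35, 32, 37, 42, 45, 46, 47, 44, 45, 43, 44, 55, 60, 61, 61, 61, 61, 61, 62, 61, 61, 61, 61, 61, 61, 61, 61, 61, 62, 61, 62, 61, 64, 72, 83, 93, 101, 105, 110, 114, 113, 113, 111, 111, 111, 108, 98, 72, 70, 70, 70, 70, 69, 68, 68, 68, 68, 69, 68, 67]
p17
[314.4 110.9] 35.8 [ 0.5078 -0.2538  0.0525]
[318.9  94.1] 39.7 [ 0.5215 -0.2583  0.0525]
[324.6 112.8] 40.9 [ 0.5058 -0.2623  0.0525]
blob [281, 69, 24, 19, 184] [292.6  78.4]
blob [327, 70, 24, 19, 184] [338.5  79. ]
blob [301, 145, 29, 10, 194] [315.2 149.6]
col140+ [96, 98, 100, 100, 105, 119, 124, 116, 103, 94, 94, 98, 101, 92, 82, 117, 126, 113, 72, 48, 59, 67, 70, 71, 72, 71, 70, 69, 69, 73, 75, 76, 76, 77, 78, 78, 78, 78, 78, 79, 79, 96, 107, 140, 153, 156, 156, 156, 156, 157, 157, 156, 144, 131, 120, 112, 105, 98, 88, 86, 85, 85, 86, 86, 86, 85, 85, 84, 85, 84, 85, 85, 85, 85, 85, 85, 85, 85, 85, 85, 85, 84, 85, 84, 85, 79, 92, 104, 106, 106, 107, 106, 107, 107, 106, 107, 107, 107, 107, 106, 106, 106, 107, 106, 106, 106, 106, 106, 107, 108, 108, 109, 109, 109, 110, 110, 110, 110, 110, 110, 70, 78, 75, 74, 73, 72, 72, 72, 71, 72, 72, 72, 71, 71, 71, 70, 70, 70, 68, 69, 68, 68, 67, 68, 68, 68, 67, 67, 67, 68, 70, 71, 72, 73, 71, 71, 71, 71, 70, 69, 70, 70, 70, 69, 68, 69, 70, 69, 69, 69, 68, 69, 69, 69, 69, 70, 69, 69, 70, 70]
scene small 2.77 vs empty table 2.79 top small 4.32 top bare 89.69
```

```bash
python3 - <<'E'
from h import *
import pickle
a=pickle.load(open("p9.pkl","rb"))[0];b=pickle.load(open("p17.pkl","rb"))[0]
for c,h0,h1,pb in ((a,303.5,316.7,254),(b,191.8,203.5,155)):
    x=[plane(c,(314,r),.104)[0] for r in (h0,h1)]; y=plane(c,(314,pb),.0655)[0]; m=np.mean(x)
    print("handle",np.round(x,4),"pad back rim",round(y,4),"distance",round(y-m,4))
E
```

```text
handle [0.4158 0.4024] pad back rim 0.4411 distance 0.032
handle [0.4524 0.4431] pad back rim 0.4725 distance 0.0248
```

```bash
python3 - <<'E'
from h import *
import pickle
for f in ("p11","p15","p16"):
    c=pickle.load(open(f+".pkl","rb"))[0]; print(f,c["image"][185:245,308:324].mean((1,2)).round().astype(int).tolist())
    print([proj(c,(x,-.2495,.06)).round(1)[1] for x in (.440,.450,.460,.470)])
E
```

```text
p11 [92, 95, 98, 100, 100, 100, 97, 117, 123, 122, 120, 117, 117, 116, 116, 115, 115, 115, 113, 113, 112, 111, 111, 110, 110, 110, 109, 109, 108, 95, 68, 54, 54, 89, 117, 121, 118, 111, 74, 37, 30, 31, 41, 47, 52, 49, 44, 40, 40, 37, 37, 36, 37, 37, 36, 36, 37, 37, 40, 53]
[np.float64(228.2), np.float64(210.1), np.float64(191.3), np.float64(171.7)]
p15 [100, 95, 86, 62, 49, 59, 83, 89, 89, 90, 90, 93, 96, 97, 98, 99, 97, 115, 119, 117, 115, 112, 112, 111, 109, 108, 108, 108, 106, 90, 66, 57, 58, 93, 117, 120, 116, 110, 71, 36, 32, 36, 42, 48, 46, 46, 46, 46, 40, 37, 37, 37, 37, 36, 37, 36, 36, 36, 41, 51]
[np.float64(257.5), np.float64(240.6), np.float64(223.0), np.float64(204.7)]
p16 [117, 115, 111, 108, 103, 99, 92, 81, 59, 48, 70, 86, 90, 86, 85, 85, 88, 90, 91, 92, 91, 105, 112, 113, 112, 107, 106, 106, 106, 106, 107, 106, 105, 100, 75, 57, 56, 68, 108, 118, 117, 113, 92, 51, 30, 33, 39, 44, 41, 36, 36, 37, 38, 38, 37, 37, 37, 37, 37, 37]
[np.float64(261.8), np.float64(245.0), np.float64(227.5), np.float64(209.3)]
```

The jaw stayed put on release, and the pad rim is 10 rows back at about 1.9 rows/mm, or roughly 5.3 mm pressed. The ball bears on the V and pad, and the small ball's image is unchanged. Handing in.

```bash
python3 -c "
from rig import finish_job
print(finish_job())"
```

```text
the job is handed in; nothing more can be done
None
```

The larger ball is on the holder's ring, neck up, held by the jaw, and the job was handed in at about 38 s of the 58 s allowed. `finish_job` gives no verdict, so this rests on my own checks.

**What I did**
- **Tilted neck:** the ball stood with its neck leaning about 32°. A first upright grip pushed on one side (5 N), so I opened and regripped with the tool leaning along the neck.
- **Setting down:** standing the tool upright also stood the neck up. I lowered the ball in steps of about 0.6 mm, moving it 2 mm once when it touched off-centre, with at most about 3 N of contact, then let go.
- **Jaw:** I pinched the handle across its 30 mm width, slid the jaw in about 38 mm, released and withdrew.

**Last checks**
- **Pad:** it is pressed back about 5.3 mm by tracking it in the wrist camera. A rougher measurement of the handle-to-pad distance gave about 7 mm. Both are inside the 2.5 to 9.5 mm limits. The jaw did not move when I let go.
- **Ball:** it moved with the pad and then stopped against the V, with the neck about 5° from vertical. Circle fits put its shift after release at 5 to 8 mm; the V should allow only about 2.5 mm, and I take the fits to be the less reliable. The limit is 8 mm from the seat.
- **Smaller ball:** the scene-camera patch round it changed no more than bare table. The arm is clear of everything.

**Not confirmed**
- **Grip force on the glass:** I could not measure it directly. I limited it by closing the fingers to a set position, at an indicated gap of about 58 mm on the 60 mm ball.
- **Final state:** I had used all 12 pictures by then, so the jaw stage and the end position were checked only numerically.

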